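# Load the UV instrument cabinet in a dental laboratory

### The job

Load the UV cabinet: first take the white plaster model standing in the tray's way and set it upright on the middle of the round cork pad, then pull the tray fully out by its black tab. Lay every instrument that is there flat in the lane of its handle's colour, between the white fins, blade towards the cabinet and the handle at the front. When all are in, slide the tray fully home and press the blue button right down; leave everything else where it stands.

Things in the scene. Friction and masses are not known exactly. Their poses are not given: they have to be found in the camera images.
- cabinet: low white UV instrument cabinet, fixed, 200 deep (its x) x 216 wide (its y) x 85 mm tall; origin at the centre of its underside, which stands on the 2 mm mat; its front (-x side) faces the robot. The tray slides in and out of the front under a roof whose underside is 56 mm above the origin
- tray (a joint): how far the tray is pulled out along the cabinet's -x, m: 0 = fully home, 0.165 = fully out. Tray: aluminium, 166 mm long, 182 wide, floor top 14 mm above the work surface, four lanes along x, 44 mm apart, coloured; parted only at both ends by white fins 30 mm long, 4 thick, 12 tall; lips front and rear 18 mm over the floor; sides open
- tray_grip (a point): centre of the top of the tray's upright black grip tab, which stands in front of the tray: 12 mm thick (x), 24 mm wide (y), 50 mm tall, top 66 mm above the work surface; axes as the cabinet's; moves with the tray
- start_button (a joint): travel of the blue start button on the cabinet's top, m: 0 = up, 0.006 = fully down (5 N, springs back)
- start_button_top (a point): centre of the top face of the blue start button (30 mm wide), pressed downwards
- model: white plaster dental model, 58 (x) x 50 (y) x 22 mm base with a narrower tooth arch up to 37 mm, 150 g; origin at the centre of its underside; it stands in front of the tray, in its way
- cork_pad: round cork pad, fixed, 90 mm across, 4 mm thick, where the model belongs; origin at the centre of its underside, on the 2 mm mat
- tool_red: wax knife with a red handle, lying on the mat (may be absent): handle 80 x 14 x 14 mm, steel shaft and flat blade 50 mm long beyond it, 130 mm overall, about 45 g; origin in the middle of the handle, on its axis (handle 40 mm to either side); its +x points to the blade
- tip_red (a point): tip of the blade of the red instrument, 90 mm along +x from its origin
- lane_red (a point): point on the tray floor in the middle of the width of the red lane, where the middle of the handle belongs, 53 mm behind the front lip; x points along the lane into the cabinet, y across it, z up; moves with the tray
- tool_yellow: spatula with a yellow handle, lying on the mat (may be absent): handle 80 x 14 x 14 mm, steel shaft and flat blade 50 mm long beyond it, 130 mm overall, about 45 g; origin in the middle of the handle, on its axis (handle 40 mm to either side); its +x points to the blade
- tip_yellow (a point): tip of the blade of the yellow instrument, 90 mm along +x from its origin
- lane_yellow (a point): point on the tray floor in the middle of the width of the yellow lane, where the middle of the handle belongs, 53 mm behind the front lip; x points along the lane into the cabinet, y across it, z up; moves with the tray
- tool_green: carver with a green handle, lying on the mat (may be absent): handle 80 x 14 x 14 mm, steel shaft and flat blade 50 mm long beyond it, 130 mm overall, about 45 g; origin in the middle of the handle, on its axis (handle 40 mm to either side); its +x points to the blade
- tip_green (a point): tip of the blade of the green instrument, 90 mm along +x from its origin
- lane_green (a point): point on the tray floor in the middle of the width of the green lane, where the middle of the handle belongs, 53 mm behind the front lip; x points along the lane into the cabinet, y across it, z up; moves with the tray
- tool_black: scraper with a black handle, lying on the mat (may be absent): handle 80 x 14 x 14 mm, steel shaft and flat blade 50 mm long beyond it, 130 mm overall, about 45 g; origin in the middle of the handle, on its axis (handle 40 mm to either side); its +x points to the blade
- tip_black (a point): tip of the blade of the black instrument, 90 mm along +x from its origin
- lane_black (a point): point on the tray floor in the middle of the width of the black lane, where the middle of the handle belongs, 53 mm behind the front lip; x points along the lane into the cabinet, y across it, z up; moves with the tray
- wax_box: white wax box with a pink top, 70 x 45 x 22 mm; origin under its centre; not part of the job, to be left where it is
- bur_block: yellow bur holder block, 35 x 55 x 22 mm; origin under its centre; not part of the job, to be left where it is
- brush_cup: lilac cup with brushes, 80 mm wide, about 180 mm tall; origin under its centre; not part of the job, to be left where it is
- model_b: cream-coloured second dental model, 58 x 50 x 37 mm; origin under its centre; not part of the job, to be left where it is
There are look-alikes about, which are no part of the job. Several things have the shape of the tool_red; the one meant has the colours described above.

How it is judged:
By the outcome, as a careful person would: the job done as asked, in the order asked, and still so for the second after the job is handed in, with the robot touching nothing.
Of tool_red, tool_yellow, tool_green, tool_black only 3 to 4 are there at a start; the rules pass over those that are not, and their reading is None.
At some moment in a run one of tool_red, tool_yellow, tool_green, tool_black, model may be knocked a few centimetres aside while the robot is not near it.
Once in a run the grip may slacken for a moment while it holds something.
It also fails if it takes over 210 s, if anything falls off the work surface, if the arm or the gripper's body presses on something with over 40 N, if the wrist force passes 120 N, or if a joint passes its speed limit or range.

### The arm

A 7-joint arm with a two-finger parallel gripper is mounted at the origin on the work surface. World frame = base frame: x ahead of the robot, y to its left, z up, the work surface at z = 0. Lengths are in m, angles in rad, forces in N, time in s.
With the tool pointing down it reaches from about 0.4 to 0.85 m from the base axis. Payload 4.5 kg.
Tool frame: the origin (TCP) lies midway between the tips of the shut fingers; the grasp point (between the pads) lies 19 mm behind it (grip_point_offset is the distance from the TCP to the grasp point, in m); y points along the fingers, x is the direction in which the jaws open and shut, and the axes are right-handed (so a half turn about y gives the same grasp; the last joint's range is limited). The gripper opens to 85 mm and grips with 20 to 120 N. Pads are 22 mm wide; open, the fingers measure 114 mm over their backs; the gripper's body (76 mm by 85 mm) begins 54 mm behind the grasp point. The pads swing forward as they close: fully open they stand 13 mm farther back than shut.
Start: joints at [1.208, 0.689, -0.195, 1.565, 0.157, 0.902, -0.215], TCP at [0.242, -0.576, 0.231] pointing down, gripper open.
Joint ranges: [-3.01, 3.01], [-0.46, 2.08], [-1.47, 1.51], [0.13, 2.56], [-1, 4.14], [0.04, 2.09], [-2.66, 2.66]. Speed limits (rad/s): [2.57, 2.57, 3.14, 3.14, 3.14, 3.14, 3.14].

### API

Orientations are given as a unit quaternion [x, y, z, w].
In Python, from rig import * gives the robot as it stands.
- The arm moves only by the tool apply_moves, never from a script. Its argument "plan" is a list of rows, each a list of 5 numbers: the opening, from 0 (shut) to 1 (fully open), then the shift along the tool's x, y, z in cm, then the turn about the tool's y in rad. In form: [[grip, x, y, z, roll], ...]. A call has 1 to 12 rows; each row shifts and turns the commanded pose from where the row before left it, along the tool's axes as they then stand; what a row does not reach is not made up. A row lasts 1/12 s, in which the tool goes at most 41.7 mm and 7.16 degrees, less where a joint would pass 70% of its speed; a pose out of reach is approached as far as the arm can. A call with a gripper value outside its range is refused whole. The fingers move at their own pace and stop on an object; "newtons" is the grip in N (left out, the last holds). Time passes only in rows, so rows that do not move let the fingers close. It gives the time, the measured TCP pose, the force and the opening at its end, in the units of the state.
- get_obs(): the state, without advancing time (a new reading comes with each control period).
- capture(name): name is "side" or "top" or "wrist"; returns a dict with "color" (400x640x3 uint8, blue, green, red), "fov_y" (degrees; the focal length in pixels is half the picture's height over the tangent of half this angle, whatever the lens; pixels are square), "cx", "cy" (the principal point, pixels), "k1" (the pictures are not rectified: a ray, as slopes to the right and down, at radius r is drawn at 1 + k1 r^2 times it, then the intrinsics apply), "view" (4x4, takes a point from world to camera coordinates); the wrist camera has in their place "tool_from_camera" (4x4, takes a point from camera to tool coordinates, whose origin is the TCP and whose axes are the tool frame's). Camera axes: x right, y down, z forward; pixel columns grow to the right and rows downward; lengths in m; the calibration is good to about 2 mm. A picture is of the moment at which its call begins: read the wrist's pose just before it. There is no depth.
- job_done(): hands the job in, once; it reports no verdict.
The state is a dict: "clock": time; "joint_pos": joint angles; "qvel": joint speeds; "tau": joint torques, N m; "tool_pos": TCP position; "eef_rot": TCP orientation; "contact_force": force on the tool from outside, world axes, zero at the start; "ft_torque": the same for the moment, N m; "grip_width": opening from 0.0 (shut) to 1.0 (fully open).
Only numpy, scipy, OpenCV 4.12 (cv2) and the standard library are available. Lean on these libraries where they do the work, as an engineer would, in place of code of your own. Each camera call takes 0.05 s, during which the arm holds its last target.

## Working session

There is one attempt and no reset: what is moved stays moved. The work goes in short steps, Python scripts to look and compute and a tool call to move; the robot and the scene stay as the last step left them, time stands still between calls to the robot, and variables do not carry over. Pictures are saved under pics/ and viewed, and the job is handed in when it is done.

Besides the shell and the picture viewer there is one more tool, called after "Request:" as name([rows], argument=value, ...), one row to a line, values as JSON. apply_moves: Moves the arm, as the interface text tells. Its arguments: {"type":"object","properties":{"plan":{"type":"array"},"newtons":{"type":"number"}},"required":["plan"]}

```bash
ls; mkdir -p pics; cat > h.py <<'E'
from rig import *
import numpy as np, cv2
from scipy.spatial.transform import Rotation as R
def intr(c):
    h=c['color'].shape[0]; f=h/2/np.tan(np.radians(c['fov_y'])/2); return f,c['cx'],c['cy'],c['k1']
def campose(c,obs=None):
    # returns world_from_camera
    if 'view' in c: return np.linalg.inv(np.array(c['view']))
    T=np.eye(4);T[:3,:3]=R.from_quat(obs['eef_rot']).as_matrix();T[:3,3]=obs['tool_pos']
    return T@np.array(c['tool_from_camera'])
def ray(c,px,W):
    f,cx,cy,k1=intr(c)
    K=np.array([[f,0,cx],[0,f,cy],[0,0,1.]])
    u=cv2.undistortPoints(np.array(px,float).reshape(-1,1,2),K,np.array([k1,0,0,0,0.])).reshape(-1,2)
    d=np.c_[u,np.ones(len(u))]@W[:3,:3].T
    return W[:3,3],d
def onplane(c,px,W,z):
    o,d=ray(c,px,W); return o+d*((z-o[2])/d[:,2])[:,None]
def proj(c,P,W):
    f,cx,cy,k1=intr(c)
    p=np.c_[np.atleast_2d(P),np.ones(len(np.atleast_2d(P)))]@np.linalg.inv(W).T
    u=p[:,:2]/p[:,2:3]; r2=(u**2).sum(1,keepdims=True)
    return u*(1+k1*r2)*f+[cx,cy]
def cap(name):
    o=get_obs(); c=capture(name); return c,campose(c,o)
E
python3 - <<'E'
from h import *
o=get_obs(); print(o)
for n in ['side','top','wrist']:
    c,W=cap(n); cv2.imwrite(f'pics/{n}0.png',c['color']); print(n,intr(c),W.round(3).tolist())
    import pickle; pickle.dump((c,W),open(f'{n}0.pkl','wb'))
E
```

```text
pics
{'clock': 0.0, 'joint_pos': array([ 1.2077785 ,  0.69000281, -0.19452225,  1.56638107,  0.15729025,
        0.90247971, -0.21512341]), 'qvel': array([-7.34874978e-04, -1.81128745e-03, -1.37319772e-03, -4.43913683e-04,
       -9.43262959e-04, -5.92731399e-05, -3.41098336e-04]), 'tau': array([-1.15850125e-03, -5.39599192e+01, -1.26644611e+00, -1.58542317e+01,
        9.21822590e-03,  9.54156218e-03,  3.54864937e-07]), 'tool_pos': array([ 0.24125603, -0.57583805,  0.23046263]), 'eef_rot': array([-0.5884265 ,  0.3921921 , -0.3910405 ,  0.58908992]), 'contact_force': array([-0.445495  ,  0.60588847, -0.11403326]), 'ft_torque': array([0.00291988, 0.02798159, 0.00557043]), 'grip_width': 0.9969206415638601}
side (np.float64(437.63370676045014), 323.2406217732783, 206.21667439141692, 0.03538760336013953) [[0.947, -0.135, 0.291, 0.028], [-0.32, -0.451, 0.833, -1.149], [0.019, -0.882, -0.47, 0.778], [0.0, 0.0, 0.0, 1.0]]
top (np.float64(392.60001747486245), 323.6828939285845, 202.48284480950923, 0.026854445066018518) [[0.003, -0.996, 0.089, 0.324], [-1.0, -0.003, -0.006, 0.058], [0.006, -0.089, -0.996, 1.482], [0.0, 0.0, 0.0, 1.0]]
wrist (np.float64(292.75042147724884), 318.0214713778166, 200.56197454077272, -0.04638127091075129) [[0.387, -0.885, -0.258, 0.307], [-0.922, -0.372, -0.105, -0.551], [-0.003, 0.279, -0.96, 0.373], [0.0, 0.0, 0.0, 1.0]]
```

View pics/top0.png

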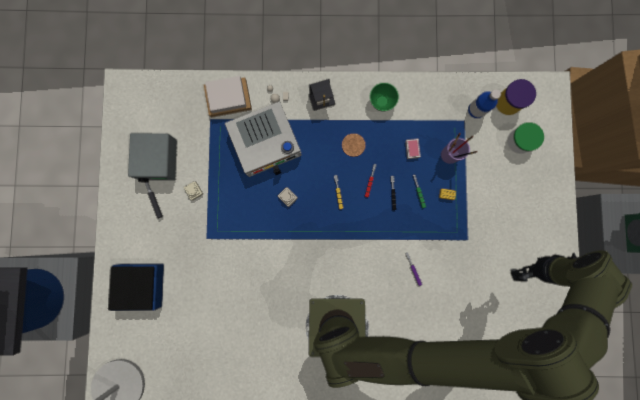

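View pics/side0.png

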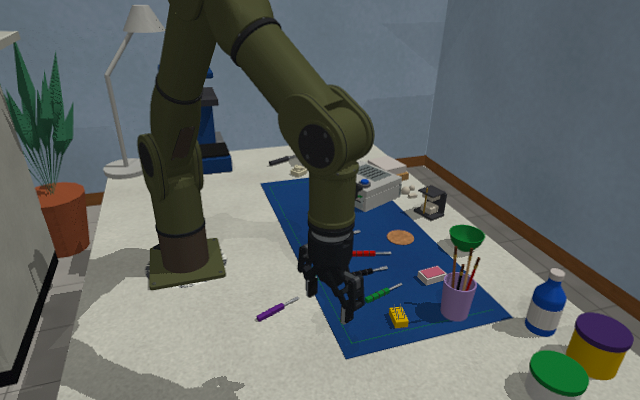

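View pics/wrist0.png

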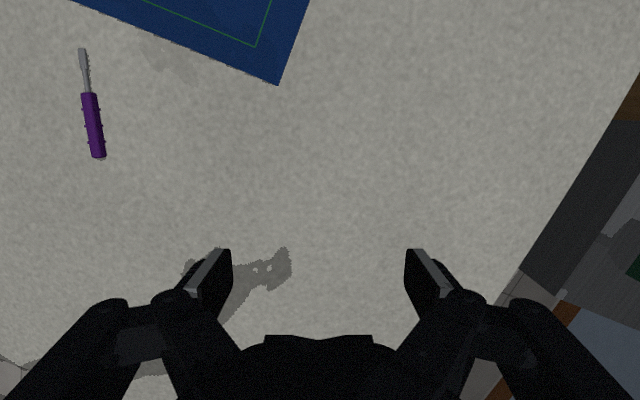

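The top view shows:
- cabinet at (262,138), blue button at (287,147), cork pad at (354,145)
- white model at (288,197), standing in front of the tab at (278,171); cream models at (193,190)
- yellow (339,192), red (370,181), black (393,193) and green (420,191) tools; the purple one at (414,269) is a decoy

I'll enlarge the area next.

```bash
python3 - <<'E'
from h import *; import pickle
c,W=pickle.load(open('top0.pkl','rb'))
i=c['color']; 
cv2.imwrite('pics/t1.png',cv2.resize(i[90:240,180:330],None,fx=4,fy=4,interpolation=cv2.INTER_CUBIC))
cv2.imwrite('pics/t2.png',cv2.resize(i[120:245,310:470],None,fx=4.7,fy=4.7,interpolation=cv2.INTER_CUBIC))
E
```

```text
(no output)
```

View pics/t1.png

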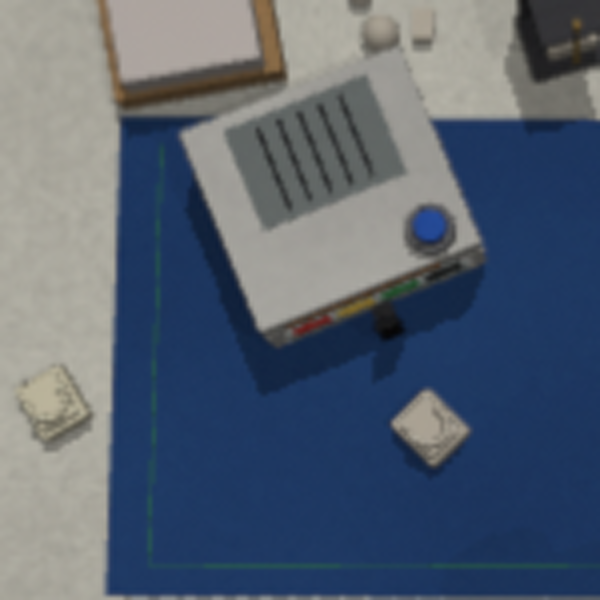

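View pics/t2.png

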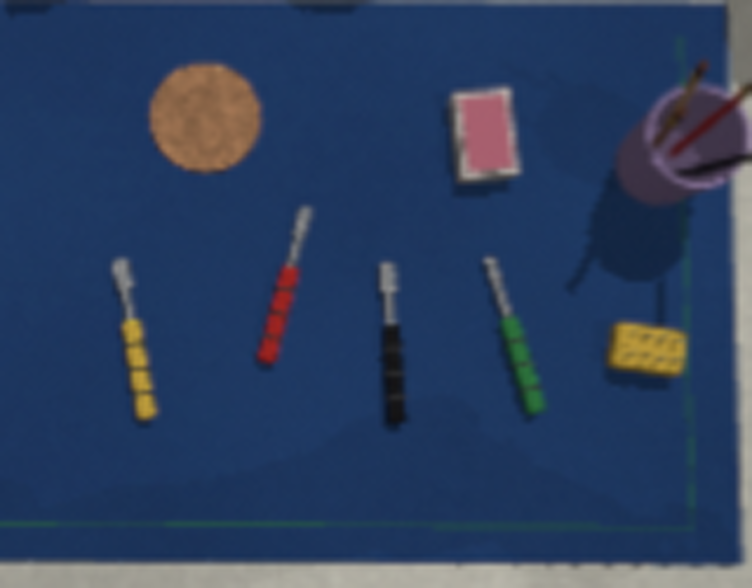

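```bash
python3 - <<'E'
from h import *; import pickle
c,W=pickle.load(open('top0.pkl','rb'))
o=get_obs(); print(R.from_quat(o['eef_rot']).as_matrix().round(3))
t1=lambda p:(np.array(p,float)+.5)/4-.5+[180,90]
P=onplane(c,t1([(181,133),(400,52),(484,250),(268,332)]),W,.087); print('cab',P.round(4))
print([np.linalg.norm(P[i]-P[(i+1)%4]).round(4) for i in range(4)])
print('btn',onplane(c,t1([(430,225)]),W,.095))
print('tab',onplane(c,t1([(388,310)]),W,.066))
print('model top', onplane(c,t1([(430,388),(470,430),(432,468),(390,428)]),W,.024))
def mask(lo,hi):
    h=cv2.cvtColor(c['color'],cv2.COLOR_BGR2HSV); return cv2.inRange(h,lo,hi)
t2=lambda p:(np.array(p,float)+.5)/4.7-.5+[310,120]
T=dict(yellow=((147,418),(132,322),(121,262)),red=((267,362),(290,268),(306,207)),black=((395,422),(391,326),(388,263)),green=((535,411),(511,320),(490,258)))
for k,v in T.items():
    Q=onplane(c,t2(v),W,.012); m=(Q[0]+Q[1])/2; d=Q[2]-Q[0]; print(k,m.round(4),np.linalg.norm(Q[1]-Q[0]).round(3),np.linalg.norm(d).round(3),'yaw',np.degrees(np.arctan2(d[1],d[0])).round(1))
Q=onplane(c,t2([(205,118),(150,118),(262,118)]),W,.006); print('pad',Q.round(4))
E
```

```text
[[ 0.387 -0.001  0.922]
 [-0.922  0.001  0.387]
 [-0.001 -1.    -0.   ]]
cab [[0.7375 0.4086 0.087 ]
 [0.814  0.2118 0.087 ]
 [0.6316 0.134  0.087 ]
 [0.556  0.3268 0.087 ]]
[np.float64(0.2112), np.float64(0.1983), np.float64(0.2071), np.float64(0.1991)]
btn [[0.65232777 0.18212886 0.095     ]]
tab [[0.58025691 0.22212733 0.066     ]]
model top [[0.51424788 0.18681386 0.024     ]
 [0.47491474 0.14909824 0.024     ]
 [0.43924212 0.1841189  0.024     ]
 [0.47652349 0.22365468 0.024     ]]
yellow [ 0.4722 -0.0088  0.012 ] 0.078 0.128 yaw 9.4
red [ 0.517  -0.1205  0.012 ] 0.078 0.13 yaw -14.4
black [ 0.4697 -0.2118  0.012 ] 0.077 0.128 yaw 1.8
green [ 0.4769 -0.3158  0.012 ] 0.075 0.128 yaw 15.3
pad [[ 0.679  -0.0625  0.006 ]
 [ 0.6788 -0.0177  0.006 ]
 [ 0.6792 -0.1089  0.006 ]]
```

```bash
cat >> h.py <<'E'
def go(x,y,z,yaw=None):
    """print tool-axis shift (cm) in current axes, and after roll; yaw = direction of tool z, deg"""
    o=get_obs(); M=R.from_quat(o['eef_rot']).as_matrix(); p=np.array(o['tool_pos'])
    cur=np.degrees(np.arctan2(M[1,2],M[0,2])); d=np.array([x,y,z])-p
    print('t%.2f'%o['clock'],'pos',p.round(4),'yaw %.2f'%cur,'F',np.round(o['contact_force'],1),'g %.3f'%o['grip_width'],'j',np.round(o['joint_pos'],2))
    print('shift cm (current axes)',(M.T@d*100).round(2),'dist cm %.1f'%(100*np.linalg.norm(d)))
    if yaw is not None:
        r=np.radians(yaw-cur); a=np.radians(yaw)
        M2=np.array([[np.sin(a),0,np.cos(a)],[-np.cos(a),0,np.sin(a)],[0,-1,0]])
        print('roll rad %.3f'%(-r),' shift cm after roll',(M2.T@d*100).round(2))
E
python3 -c "
from h import *
go(.42,.163,.23,23.5)"
```

```text
t0.15 pos [ 0.2414 -0.576   0.2307] yaw 22.74 F [ 0.1 -0.1  0.1] g 1.000 j [ 1.21  0.69 -0.19  1.57  0.16  0.9  -0.22]
shift cm (current axes) [-61.25   0.15  45.04] dist cm 76.0
roll rad -0.013  shift cm after roll [-60.65   0.07  45.85]
```

Request:
apply_moves([
  [1,-2.05,0,3.2,0],
  [1,-2.05,0,3.2,0],
  [1,-2.05,0,3.2,0],
  [1,-2.05,0,3.2,0],
  [1,-2.05,0,3.2,0],
  [1,-2.05,0,3.2,0],
  [1,-2.05,0,3.2,0],
  [1,-2.05,0,3.2,0],
  [1,-2.05,0,3.2,0],
  [1,-2.05,0,3.2,0],
  [1,-2.05,0,3.2,0],
  [1,-2.05,0,3.2,0],
])

```text
clock: 1.15
tool_pos: [0.5013, -0.1994, 0.2312]
eef_rot: [0.589, -0.392, 0.392, -0.589]
contact_force: [0.6, -0.6, -0.3]
grip_width: 1.001
```

Request:
apply_moves([
  [1,-3.05,0,0.55,0],
  [1,-3.05,0,0.55,0],
  [1,-3.05,0,0.55,0],
  [1,-3.05,0,0.55,0],
  [1,-3.05,0,0.55,0],
  [1,-3.05,0,0.55,0],
  [1,-3.05,0,0.55,0],
  [1,-3.05,0,0.55,0],
  [1,-3.05,0,0.55,0],
  [1,-3.05,0,0.55,0],
  [1,-3.05,0,0.55,0],
  [1,-3.05,0,0.55,0],
])

```text
clock: 2.15
tool_pos: [0.4194, 0.1633, 0.2312]
eef_rot: [0.589, -0.392, 0.392, -0.589]
contact_force: [0.4, 0.5, 0.4]
grip_width: 1.0
```

```bash
cat > shot.py <<'E'
from h import *; import pickle,sys
n,tag=sys.argv[1],sys.argv[2]
c,W=cap(n); cv2.imwrite(f'pics/{tag}.png',c['color']); pickle.dump((c,W),open(f'{tag}.pkl','wb'))
E
python3 shot.py wrist m1; python3 -c "
from h import *
go(.42,.163,.23,23.5)"
```

```text
t2.20 pos [0.4181 0.1713 0.2314] yaw 23.31 F [-1.5  6.1  0.2] g 1.002 j [-0.41  0.47 -0.11  2.07  0.08  0.6  -1.74]
shift cm (current axes) [ 0.84  0.14 -0.15] dist cm 0.9
roll rad -0.003  shift cm after roll [ 0.84  0.14 -0.15]
```

View pics/m1.png

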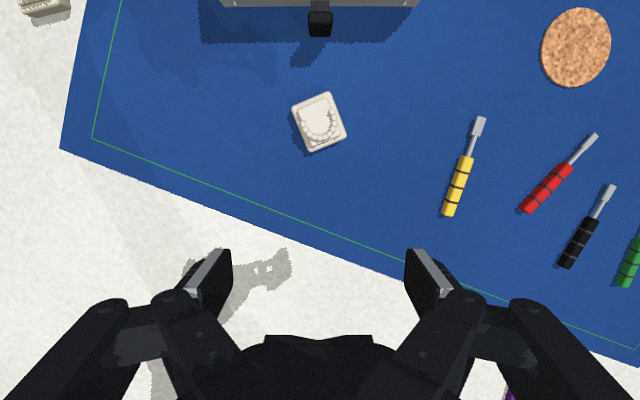

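Request:
apply_moves([
  [1,0,0,0,0],
  [1,0,0,0,0],
  [1,0,0,0,0],
  [1,0,0,0,0],
])

```text
clock: 2.53
tool_pos: [0.4203, 0.1604, 0.2312]
eef_rot: [0.589, -0.392, 0.393, -0.588]
contact_force: [-0.0, 0.7, -0.3]
grip_width: 0.997
```

```bash
python3 shot.py wrist m2; python3 - <<'E'
from h import *; import pickle
go(.42,.163,.23,23.5)
c,W=pickle.load(open('m2.pkl','rb'))
h=cv2.cvtColor(c['color'],cv2.COLOR_BGR2HSV)
roi=np.zeros(h.shape[:2],np.uint8); roi[60:180,240:400]=255
m=cv2.inRange(h,(0,0,110),(60,90,255))&roi
k,l,s,ce=cv2.connectedComponentsWithStats(m); i=1+s[1:,4].argmax(); print(s[i])
pts=np.argwhere(l==i)[:,::-1]; r=cv2.minAreaRect(pts.astype(np.float32)); print(r)
b=cv2.boxPoints(r); print(b.round(1))
P=onplane(c,b,W,.024); print(P.round(4),[np.linalg.norm(P[i]-P[(i+1)%4]).round(4) for i in range(4)])
cv2.imwrite('pics/m2c.png',cv2.resize(c['color'][0:180,190:420],None,fx=3.3,fy=3.3,interpolation=cv2.INTER_CUBIC))
E
```

```text
t2.58 pos [0.4204 0.1605 0.2312] yaw 22.59 F [-0.  -0.4  0.5] g 1.001 j [-0.4   0.47 -0.1   2.07  0.08  0.6  -1.74]
shift cm (current axes) [-0.25  0.12  0.06] dist cm 0.3
roll rad -0.016  shift cm after roll [-0.25  0.12  0.07]
[ 289   91   55   61 2112]
((316.0295715332031, 121.07099914550781), (50.30769729614258, 42.9230842590332), 67.38013458251953)
[[286.5 106.1]
 [326.2  89.6]
 [345.5 136. ]
 [305.9 152.5]]
[[0.482  0.2235 0.024 ]
 [0.5159 0.1886 0.024 ]
 [0.4771 0.1475 0.024 ]
 [0.4413 0.1832 0.024 ]] [np.float64(0.0486), np.float64(0.0565), np.float64(0.0505), np.float64(0.0573)]
```

View pics/m2c.png

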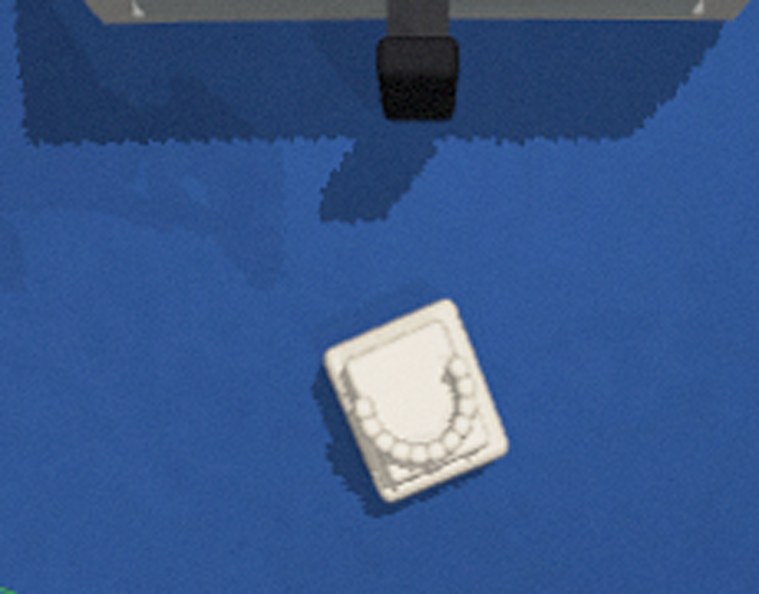

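Request:
apply_moves([
  [1,0,0,0,-0.1],
  [1,0,0,0,-0.1],
  [1,0,0,0,-0.1],
  [1,0,0,0,-0.1],
  [1,0,0,0,0],
  [1,0,0,0,0],
  [1,0,0,0,0],
])

```text
clock: 3.17
tool_pos: [0.4202, 0.1613, 0.2313]
eef_rot: [0.654, -0.268, 0.268, -0.654]
contact_force: [0.3, -0.2, -0.4]
grip_width: 1.003
```

```bash
python3 -c "
from h import *
go(.479,.1857,.10,45.5)"
```

```text
t3.17 pos [0.4202 0.1613 0.2313] yaw 45.45 F [ 0.3 -0.2 -0.4] g 1.003 j [-0.32  0.47 -0.23  2.07  0.18  0.62 -1.44]
shift cm (current axes) [ 2.48 13.13  5.86] dist cm 14.6
roll rad -0.001  shift cm after roll [ 2.48 13.13  5.86]
```

Request:
apply_moves([
  [1,0.62,0,1.46,0],
  [1,0.62,0,1.46,0],
  [1,0.62,0,1.46,0],
  [1,0.62,0,1.48,0],
  [1,0,2.6,0,0],
  [1,0,2.6,0,0],
  [1,0,2.6,0,0],
  [1,0,2.6,0,0],
  [1,0,2.7,0,0],
  [1,0,0,0,0],
  [1,0,0,0,0],
  [1,0,0,0,0],
])

```text
clock: 4.17
tool_pos: [0.4795, 0.1868, 0.1013]
eef_rot: [-0.654, 0.267, -0.268, 0.655]
contact_force: [0.5, -0.4, 0.3]
grip_width: 1.001
```

```bash
python3 shot.py wrist m3; python3 -c "
from h import *
go(.479,.1857,.004,45.5)"
```

```text
t4.22 pos [0.4798 0.1869 0.1018] yaw 45.61 F [-0.  -1.1 -0.2] g 0.999 j [-0.37  0.76 -0.14  2.01  0.26  0.39 -1.49]
shift cm (current axes) [ 0.02  9.78 -0.17] dist cm 9.8
roll rad 0.002  shift cm after roll [ 0.03  9.78 -0.14]
```

View pics/m3.png

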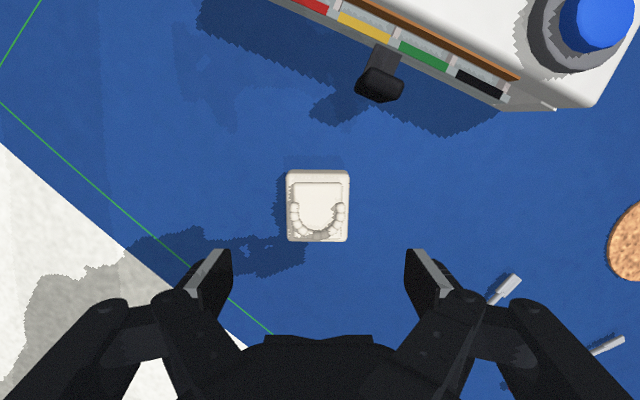

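The model (317,205) sits centred between the fingers and squared to them, so I'm going down to grasp it.

Request:
apply_moves([
  [1,0,2.5,0,0],
  [1,0,2.5,0,0],
  [1,0,2.0,-0.1,0],
  [1,0,1.5,0,0],
  [1,0,1.2,0,0],
  [1,0,0,0,0],
  [0,0,0,0,0],
  [0,0,0,0,0],
  [0,0,0,0,0],
  [0,0,0,0,0],
  [0,0,0,0,0],
  [0,0,0,0,0],
], newtons=50)

```text
clock: 5.22
tool_pos: [0.4789, 0.1861, 0.0047]
eef_rot: [-0.654, 0.266, -0.267, 0.655]
contact_force: [-0.3, -0.2, 6.0]
grip_width: 0.569
```

Request:
apply_moves([
  [0,0,0,0,0],
  [0,0,0,0,0],
  [0,0,-1,0,0],
  [0,0,-2,0,0],
  [0,0,-2.5,0,0],
  [0,0,-2.5,0,0],
  [0,0,-2.5,0,0],
  [0,0,0,0,0],
  [0,0,0,0,0],
])

```text
clock: 5.97
tool_pos: [0.4791, 0.186, 0.1103]
eef_rot: [-0.654, 0.266, -0.268, 0.656]
contact_force: [-0.8, -0.2, -2.6]
grip_width: 0.574
```

```bash
python3 shot.py wrist m4; python3 -c "
from h import *
go(.679,-.0625,.15,45.5)"
```

```text
t6.02 pos [0.4782 0.1856 0.1091] yaw 45.64 F [ 0.2 -0.  -2.2] g 0.572 j [-0.37  0.74 -0.15  2.01  0.26  0.41 -1.49]
shift cm (current axes) [31.71 -4.08 -3.69] dist cm 32.2
roll rad 0.002  shift cm after roll [31.71 -4.09 -3.62]
```

View pics/m4.png

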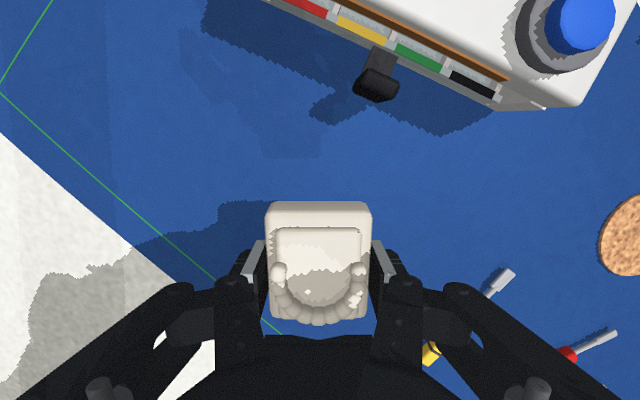

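```bash
python3 - <<'E'
from h import *; import pickle
for f in ['top0','m2']:
    c,W=pickle.load(open(f+'.pkl','rb'))
    h=cv2.cvtColor(c['color'],cv2.COLOR_BGR2HSV); m=cv2.inRange(h,(5,60,90),(20,200,255))
    if f=='top0': m[:, :330]=0;m[:,380:]=0;m[:120]=0;m[180:]=0
    else: m[:, :500]=0; m[100:]=0
    k,l,s,ce=cv2.connectedComponentsWithStats(m); i=1+s[1:,4].argmax()
    pts=np.argwhere(l==i)[:,::-1]; P=onplane(c,pts,W,.006)
    (x,y),r=cv2.minEnclosingCircle(P[:,:2].astype(np.float32)*1000); print(f,s[i],x,y,r,P.mean(0))
E
```

```text
top0 [342 134  23  23 413] 679.2735595703125 -62.13739013671875 44.15043258666992 [ 0.67938566 -0.0622594   0.006     ]
m2 [ 538    6   71   80 4381] 680.2711181640625 -62.113250732421875 45.22386169433594 [ 0.68062621 -0.06131005  0.006     ]
```

Request:
apply_moves([
  [0,1.0,-1.0,-0.1,0],
  [0,2.0,-1.0,-0.3,0],
  [0,3.0,-1,-0.35,0],
  [0,3.2,-1,-0.35,0],
  [0,3.2,0,-0.35,0],
  [0,3.2,0,-0.35,0],
  [0,3.2,0,-0.35,0],
  [0,3.2,0,-0.35,0],
  [0,3.2,0,-0.35,0],
  [0,3.0,0,-0.35,0],
  [0,2.0,0,-0.3,0],
  [0,1.6,0,-0.1,0],
])

```text
clock: 7.02
tool_pos: [0.6799, -0.0658, 0.1461]
eef_rot: [0.655, -0.269, 0.267, -0.653]
contact_force: [-0.6, 0.3, -2.2]
grip_width: 0.571
```

Request:
apply_moves([
  [0,0,0,0,0],
  [0,0,0,0,0],
  [0,0,0,0,0],
])

```text
clock: 7.27
tool_pos: [0.6788, -0.0607, 0.147]
eef_rot: [0.655, -0.268, 0.265, -0.655]
contact_force: [-0.6, 1.2, -1.9]
grip_width: 0.571
```

```bash
python3 shot.py wrist m5; python3 -c "
from h import *
go(.680,-.062,.010,45.5)"
```

```text
t7.32 pos [ 0.679  -0.0603  0.1474] yaw 45.78 F [ 0.2  0.2 -1.6] g 0.569 j [ 0.16  0.87 -0.27  1.44  0.27  0.87 -0.97]
shift cm (current axes) [ 0.23 13.74 -0.04] dist cm 13.7
roll rad 0.005  shift cm after roll [ 0.19 13.74 -0.05]
```

View pics/m5.png

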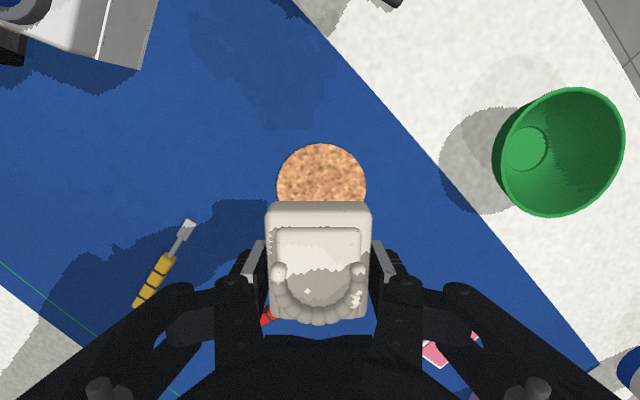

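The held model at (318,265) is lined up with the cork pad at (321,185). I'm lowering it straight down.

Request:
apply_moves([
  [0,0.2,2.5,0,0],
  [0,0,2.5,0,0],
  [0,0,2.5,0,0],
  [0,0,2.5,0,0],
  [0,0,1.5,0,0],
  [0,0,1.2,0,0],
  [0,0,0.6,0,0],
  [0,0,0.3,0,0],
  [0,0,0,0,0],
  [0,0,0,0,0],
  [0,0,0,0,0],
])

```text
clock: 8.23
tool_pos: [0.6828, -0.0637, 0.0136]
eef_rot: [-0.654, 0.266, -0.268, 0.655]
contact_force: [-0.1, 0.4, -1.7]
grip_width: 0.571
```

```bash
python3 -c "
from h import *
go(.680,-.062,.009,45.5)"
```

```text
t8.23 pos [ 0.6828 -0.0637  0.0136] yaw 45.64 F [-0.1  0.4 -1.7] g 0.571 j [ 0.14  1.05 -0.22  1.48  0.33  0.64 -1.01]
shift cm (current axes) [-0.32  0.46 -0.07] dist cm 0.6
roll rad 0.002  shift cm after roll [-0.32  0.46 -0.07]
```

Request:
apply_moves([
  [0,-0.3,0.2,-0.05,0],
  [0,0,0.2,0,0],
  [0,0,0,0,0],
  [0,0,0,0,0],
])

```text
clock: 8.57
tool_pos: [0.6794, -0.0616, 0.0088]
eef_rot: [-0.655, 0.267, -0.267, 0.655]
contact_force: [-0.9, 1.0, 2.2]
grip_width: 0.574
```

```bash
python3 -c "
from h import *
go(.680,-.062,.009,45.5)"
```

```text
t8.57 pos [ 0.6794 -0.0616  0.0088] yaw 45.67 F [-0.9  1.   2.2] g 0.574 j [ 0.13  1.05 -0.22  1.49  0.33  0.63 -1.02]
shift cm (current axes) [ 0.07 -0.02  0.01] dist cm 0.1
roll rad 0.003  shift cm after roll [ 0.07 -0.02  0.01]
```

Request:
apply_moves([
  [0.7,0,0,0,0],
  [0.85,0,0,0,0],
  [1,0,0,0,0],
  [1,0,0,0,0],
  [1,0,-1,0,0],
  [1,0,-2,0,0],
  [1,0,-3,0,0],
  [1,0,-3,0,0],
  [1,0,-3,-2,0],
  [1,0,-2,-2,0],
  [1,0,0,0,0],
  [1,0,0,0,0],
])

```text
clock: 9.57
tool_pos: [0.6517, -0.0922, 0.1504]
eef_rot: [0.655, -0.266, 0.269, -0.654]
contact_force: [-0.2, 1.2, 0.1]
grip_width: 1.003
```

Request:
apply_moves([
  [1,0,0,0,0],
  [1,0,0,0,0],
])

```text
clock: 9.73
tool_pos: [0.6511, -0.0891, 0.1472]
eef_rot: [-0.655, 0.267, -0.266, 0.655]
contact_force: [-0.2, -0.0, -0.7]
grip_width: 1.003
```

```bash
python3 shot.py wrist m6;python3 shot.py top t6; python3 - <<'E'
from h import *; import pickle
go(.54,.2,.16,23.5)
c,W=pickle.load(open('m6.pkl','rb'))
h=cv2.cvtColor(c['color'],cv2.COLOR_BGR2HSV)
m=cv2.inRange(h,(5,60,60),(20,200,255)); m[300:]=0
pts=np.argwhere(m>0)[:,::-1]
roi=np.zeros_like(m); x0,y0,x1,y1=*pts.min(0),*pts.max(0); print(x0,y0,x1,y1)
E
```

```text
t9.83 pos [ 0.6511 -0.0893  0.147 ] yaw 45.74 F [-0.6  0.2 -0.3] g 1.003 j [ 0.21  0.84 -0.28  1.53  0.28  0.81 -0.95]
shift cm (current axes) [-28.15  -1.25  12.96] dist cm 31.0
roll rad 0.388  shift cm after roll [-30.96  -1.3    1.35]
131 100 366 270
```

View pics/m6.png

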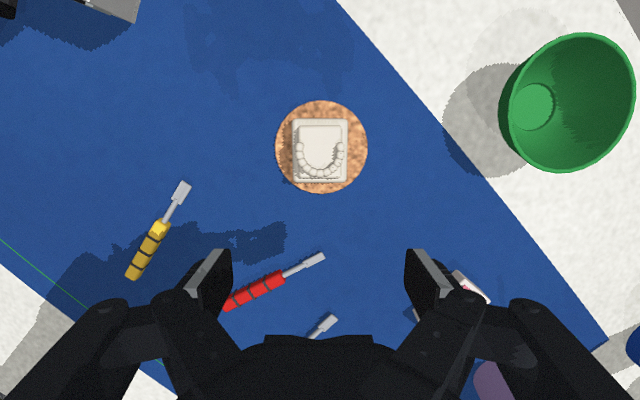

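View pics/t6.png

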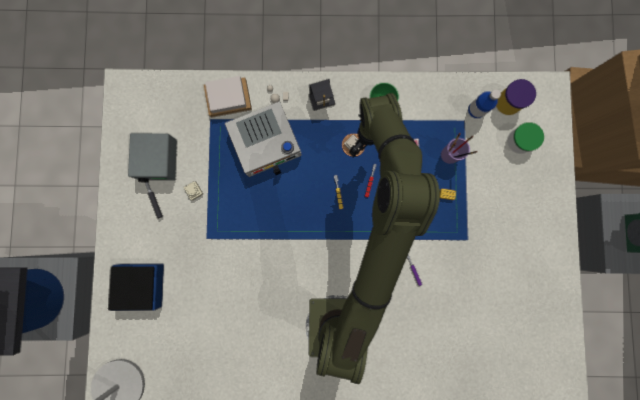

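The model (320,151) stands upright and centred on the pad (321,147). Next is the tab.

Request:
apply_moves([
  [1,0,-1,0,0.1],
  [1,0,-1,0,0.1],
  [1,0,-1,0,0.1],
  [1,0,-1,0,0.09],
  [1,-3,-0.5,0,0],
  [1,-3,-0.5,0,0],
  [1,-3,0,0,0],
  [1,-3,0,0,0],
  [1,-3,0,0,0],
  [1,-3,0,0,0],
  [1,-3,0,0,0],
  [1,-3,0,0,0],
])

```text
clock: 10.83
tool_pos: [0.5553, 0.1319, 0.1975]
eef_rot: [0.591, -0.389, 0.388, -0.591]
contact_force: [0.7, -0.0, 1.0]
grip_width: 1.002
```

Request:
apply_moves([
  [1,-3,0,0,0],
  [1,-3,0,0,0],
  [1,-1,0,0,0],
  [1,0,0,0,0],
  [1,0,0,0,0],
  [1,0,0,0,0],
  [1,0,0,0,0],
])

```text
clock: 11.42
tool_pos: [0.5295, 0.1918, 0.198]
eef_rot: [0.59, -0.389, 0.39, -0.59]
contact_force: [-0.1, 0.1, -0.3]
grip_width: 0.997
```

```bash
python3 shot.py wrist b1;python3 -c "
from h import *
go(.525,.198,.2,23.5)"
```

```text
t11.47 pos [0.5295 0.1921 0.1981] yaw 23.13 F [ 0.3 -0.3 -0.8] g 0.998 j [-0.35  0.65 -0.13  1.79  0.13  0.71 -1.72]
shift cm (current axes) [-0.72 -0.19 -0.18] dist cm 0.8
roll rad -0.007  shift cm after roll [-0.72 -0.19 -0.17]
```

View pics/b1.png

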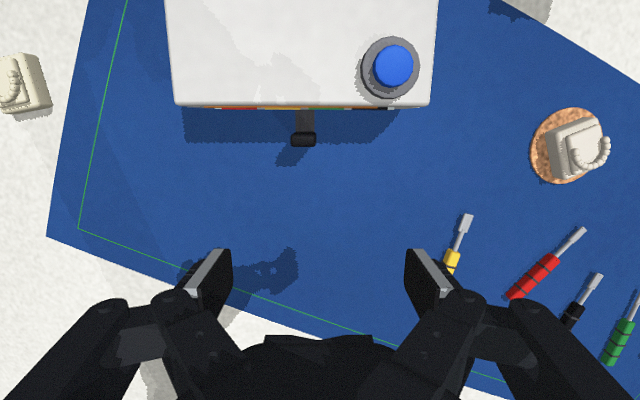

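```bash
python3 - <<'E'
from h import *; import pickle
c,W=pickle.load(open('b1.pkl','rb'))
cv2.imwrite('pics/b1c.png',cv2.resize(c['color'][90:170,150:450],None,fx=2.6,fy=2.6,interpolation=cv2.INTER_CUBIC))
cv2.imwrite('pics/b1d.png',cv2.resize(c['color'][90:160,270:340],None,fx=8,fy=8,interpolation=cv2.INTER_CUBIC))
E
```

```text
(no output)
```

View pics/b1c.png

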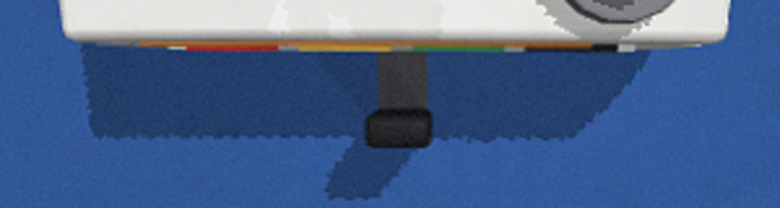

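View pics/b1d.png

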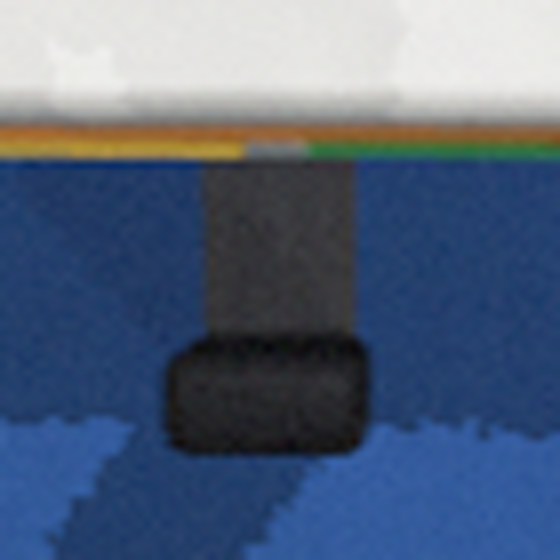

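```bash
python3 - <<'E'
from h import *; import pickle
c,W=pickle.load(open('b1.pkl','rb'))
d=lambda p:(np.array(p,float)+.5)/8-.5+[270,90]
print(W[:3,3])
P=onplane(c,d([(268,395),(168,395),(368,395),(268,337),(268,453)]),W,.066);print('tab',P.round(4))
e=onplane(c,[(180,104.5),(240,104.5),(300,104.5),(360,104.5),(426,104.5)],W,.087); print('roof front',e.round(4))
f=np.polyfit(e[:,1],e[:,0],1); print('yaw',np.degrees(np.arctan(-f[0])))
E
```

```text
[0.59480644 0.2181058  0.3409247 ]
tab [[0.5705 0.2226 0.066 ]
 [0.5659 0.2332 0.066 ]
 [0.575  0.212  0.066 ]
 [0.5765 0.2251 0.066 ]
 [0.5643 0.2201 0.066 ]]
roof front [[0.5586 0.3281 0.087 ]
 [0.578  0.2813 0.087 ]
 [0.5974 0.2353 0.087 ]
 [0.6169 0.1896 0.087 ]
 [0.639  0.139  0.087 ]]
yaw 23.035473322112576
```

```bash
python3 -c "
from h import *
go(.5705,.2226,.038,23.1)"
```

```text
t11.47 pos [0.5295 0.1921 0.1981] yaw 23.13 F [ 0.3 -0.3 -0.8] g 0.998 j [-0.35  0.65 -0.13  1.79  0.13  0.71 -1.72]
shift cm (current axes) [-1.21 16.01  4.98] dist cm 16.8
roll rad 0.000  shift cm after roll [-1.2  16.01  4.97]
```

Request:
apply_moves([
  [1,-0.6,0,2.5,0],
  [1,-0.6,0,2.4,0],
  [1,0,2.5,0,0],
  [1,0,2.5,0,0],
  [1,0,2.5,0,0],
  [1,0,2.0,0,0],
  [1,0,0,0,0],
  [1,0,0,0,0],
  [1,0,0,0,0],
])

```text
clock: 12.22
tool_pos: [0.5701, 0.2243, 0.1044]
eef_rot: [-0.59, 0.389, -0.389, 0.591]
contact_force: [-0.2, 0.4, -0.7]
grip_width: 1.003
```

```bash
python3 shot.py wrist b2;python3 -c "
from h import *
go(.5705,.2226,.038,23.1)"
```

```text
t12.27 pos [0.5703 0.2246 0.1048] yaw 23.26 F [-0.5  0.5  0.1] g 1.001 j [-0.39  0.84 -0.11  1.71  0.15  0.6  -1.75]
shift cm (current axes) [ 0.19  6.68 -0.07] dist cm 6.7
roll rad 0.003  shift cm after roll [ 0.19  6.68 -0.05]
```

View pics/b2.png

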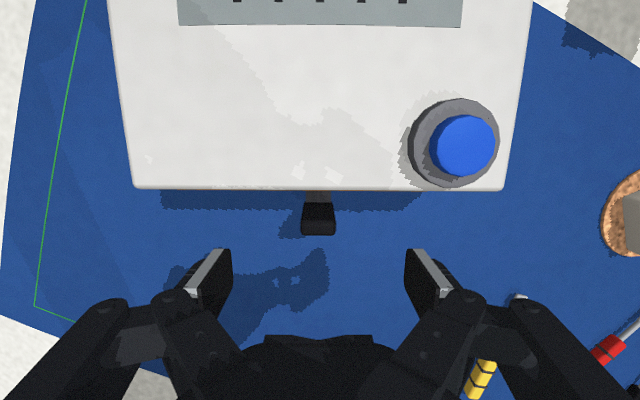

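Request:
apply_moves([
  [1,0.1,2.0,0,0],
  [1,0,2.0,0,0],
  [1,0,1.5,0,0],
  [1,0,1.0,0,0],
  [1,0,0,0,0],
  [0,0,0,0,0],
  [0,0,0,0,0],
  [0,0,0,0,0],
  [0,0,0,0,0],
  [0,0,0,0,0],
  [0,0,0,0,0],
  [0,0,0,0,0],
], newtons=60)

```text
clock: 13.27
tool_pos: [0.5696, 0.2243, 0.0391]
eef_rot: [-0.59, 0.389, -0.389, 0.591]
contact_force: [-0.6, 0.3, 6.0]
grip_width: 0.271
```

Request:
apply_moves([
  [0,0,0,0,0],
  [0,0,0,0,0],
  [0,0,0,-0.5,0],
  [0,0,0,-1,0],
  [0,0,0,-1,0],
  [0,0,0,-1,0],
  [0,0,0,0,0],
  [0,0,0,0,0],
])

```text
clock: 13.93
tool_pos: [0.5361, 0.2102, 0.0392]
eef_rot: [0.591, -0.389, 0.388, -0.591]
contact_force: [-1.9, 1.5, 8.2]
grip_width: 0.268
```

```bash
python3 shot.py wrist b3;python3 -c "
from h import *
go(.5705,.2226,.038,23.1)"
```

```text
t13.98 pos [0.5363 0.2102 0.0392] yaw 23.33 F [-1.8  0.9  9.9] g 0.269 j [-0.4   0.91 -0.08  1.84  0.17  0.4  -1.78]
shift cm (current axes) [0.22 0.12 3.63] dist cm 3.6
roll rad 0.004  shift cm after roll [0.2  0.12 3.63]
```

View pics/b3.png

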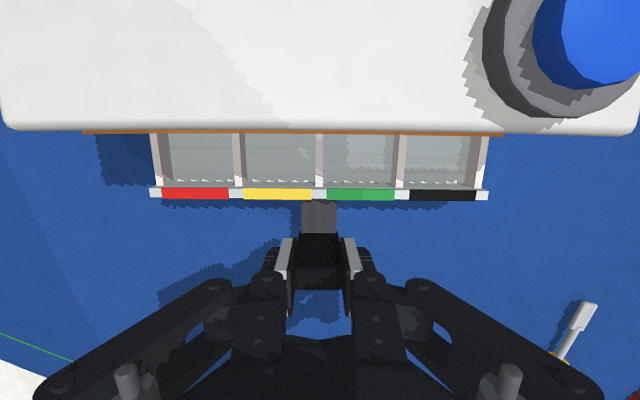

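Request:
apply_moves([
  [0,0,0,-1,0],
  [0,0,0,-1.5,0],
  [0,0,0,-1.5,0],
  [0,0,0,-1.5,0],
  [0,0,0,-1.5,0],
  [0,0,0,-1.5,0],
  [0,0,0,-1.5,0],
  [0,0,0,-1.2,0],
  [0,0,0,-0.8,0],
  [0,0,0,-0.5,0],
  [0,0,0,0,0],
  [0,0,0,0,0],
])

```text
clock: 14.98
tool_pos: [0.4215, 0.1619, 0.0391]
eef_rot: [-0.59, 0.389, -0.388, 0.592]
contact_force: [-3.1, 3.5, 11.0]
grip_width: 0.267
```

```bash
python3 -c "
from h import *
go(.5696,.2243,.038,23.1)"
```

```text
t14.98 pos [0.4215 0.1619 0.0391] yaw 23.42 F [-3.1  3.5 11. ] g 0.267 j [-0.45  0.85 -0.02  2.22  0.19  0.07 -1.82]
shift cm (current axes) [ 0.16  0.12 16.07] dist cm 16.1
roll rad 0.006  shift cm after roll [ 0.07  0.11 16.07]
```

Request:
apply_moves([
  [0,0,0,-0.2,0],
  [0,0,0,-0.2,0],
  [0,0,0,0,0],
  [0,0,0,0,0],
  [0,0,0,0,0],
])

```text
clock: 15.4
tool_pos: [0.4193, 0.161, 0.0391]
eef_rot: [-0.589, 0.388, -0.388, 0.593]
contact_force: [-0.9, 4.8, 10.5]
grip_width: 0.266
```

```bash
python3 -c "
from h import *
go(.5696,.2243,.038,23.1)"
```

```text
t15.40 pos [0.4193 0.161  0.0391] yaw 23.41 F [-0.9  4.8 10.5] g 0.266 j [-0.46  0.85 -0.02  2.23  0.2   0.06 -1.83]
shift cm (current axes) [ 0.16  0.17 16.3 ] dist cm 16.3
roll rad 0.005  shift cm after roll [ 0.07  0.11 16.31]
```

Request:
apply_moves([
  [0,0,0,-0.3,0],
  [0,0,0,0,0],
  [0,0,0,0,0],
])

```text
clock: 15.65
tool_pos: [0.418, 0.1604, 0.0391]
eef_rot: [-0.589, 0.388, -0.389, 0.593]
contact_force: [1.3, 4.9, 8.3]
grip_width: 0.267
```

```bash
python3 shot.py wrist b4; python3 -c "
from h import *
go(.5696,.2243,.038,23.1)"
```

```text
t15.70 pos [0.418  0.1604 0.0391] yaw 23.40 F [0.7 5.5 8.9] g 0.267 j [-0.46  0.85 -0.02  2.23  0.2   0.05 -1.83]
shift cm (current axes) [ 0.16  0.22 16.45] dist cm 16.5
roll rad 0.005  shift cm after roll [ 0.07  0.11 16.45]
```

View pics/b4.png

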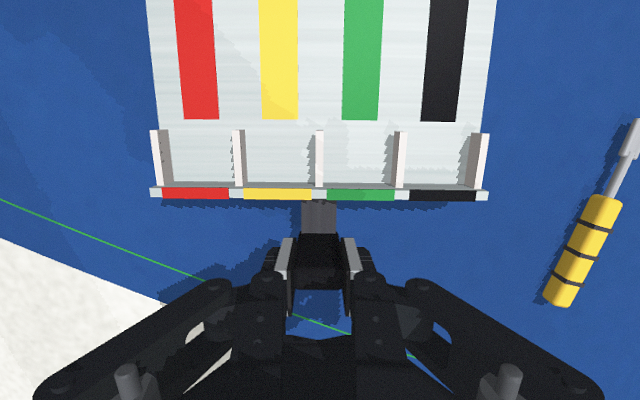

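Request:
apply_moves([
  [0.45,0,0,0,0],
  [0.45,0,0,0,0],
  [0.45,0,0,0,0],
  [0.45,0,-0.8,0,0],
  [0.45,0,-0.7,0,0],
  [0.45,0,0,0,0],
  [0,0,0,0,0],
  [0,0,0,0,0],
  [0,0,0,0,0],
  [0,0,0,-0.2,0],
  [0,0,0,-0.2,0],
  [0,0,0,0,0],
])

```text
clock: 16.7
tool_pos: [0.4155, 0.1593, 0.0542]
eef_rot: [-0.588, 0.387, -0.389, 0.594]
contact_force: [1.9, 4.6, 8.1]
grip_width: 0.259
```

```bash
python3 -c "
from h import *
go(.5696,.2243,.038,23.1)"
```

```text
t16.70 pos [0.4155 0.1593 0.0542] yaw 23.41 F [1.9 4.6 8.1] g 0.259 j [-0.45  0.82 -0.02  2.24  0.2   0.07 -1.83]
shift cm (current axes) [ 0.16  1.77 16.7 ] dist cm 16.8
roll rad 0.005  shift cm after roll [ 0.07  1.62 16.72]
```

Request:
apply_moves([
  [0,0,0,-0.2,0],
  [0,0,0,-0.2,0],
  [0,0,0,0,0],
  [0,0,0,0,0],
])

```text
clock: 17.03
tool_pos: [0.4155, 0.1594, 0.0542]
eef_rot: [-0.585, 0.386, -0.391, 0.596]
contact_force: [8.4, 5.5, 4.5]
grip_width: 0.26
```

```bash
python3 -c "
from h import *
go(.5696,.2243,.038,23.1)"
```

```text
t17.03 pos [0.4155 0.1594 0.0542] yaw 23.38 F [8.4 5.5 4.5] g 0.260 j [-0.46  0.82 -0.02  2.25  0.21  0.06 -1.84]
shift cm (current axes) [ 0.16  1.9  16.69] dist cm 16.8
roll rad 0.005  shift cm after roll [ 0.07  1.62 16.72]
```

The end stop is reached: position holds while the force rises. Now I'm releasing the tab and looking.

Request:
apply_moves([
  [0,0,0,0.4,0],
  [0.5,0,0,0,0],
  [0.5,0,0,0,0],
  [0.5,0,0,0,0],
  [0.5,0,-1,0,0],
  [0.5,0,-2,0,0],
  [0.5,0,-3,0,0],
  [0.5,0,-3,0,0],
  [0.5,0,-3,0,0],
  [0.5,0,-3,0,0],
  [0.5,0,-3,0,0],
  [0.5,0,0,0,0],
])

```text
clock: 18.03
tool_pos: [0.4142, 0.1565, 0.2374]
eef_rot: [-0.588, 0.387, -0.391, 0.593]
contact_force: [0.4, -0.4, -0.3]
grip_width: 0.496
```

Request:
apply_moves([
  [0.5,2,0,0,0],
  [0.5,2,0,0,0],
  [0.5,0,0,0,0],
  [0.5,0,0,0,0],
  [0.5,0,0,0,0],
  [0.5,0,0,0,0],
])

```text
clock: 18.53
tool_pos: [0.4273, 0.1199, 0.2328]
eef_rot: [0.591, -0.389, 0.388, -0.591]
contact_force: [0.5, 0.9, -0.9]
grip_width: 0.499
```

```bash
python3 shot.py wrist c1; python3 -c "
from h import *
go(.5696,.2243,.038,23.1)"
```

```text
t18.58 pos [0.4274 0.12   0.2329] yaw 23.40 F [ 0.2 -0.5  0.4] g 0.501 j [-0.26  0.46 -0.17  2.08  0.13  0.61 -1.68]
shift cm (current axes) [-3.91 19.48 17.21] dist cm 26.3
roll rad 0.005  shift cm after roll [-4.01 19.49 17.17]
```

View pics/c1.png

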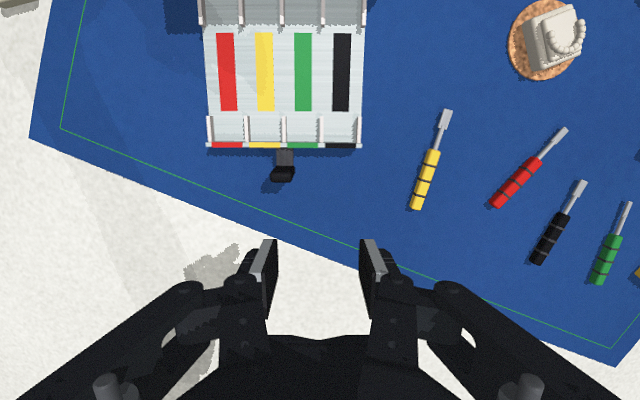

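```bash
cat > lanes.py <<'E'
from h import *; import pickle,sys
c,W=pickle.load(open(sys.argv[1]+'.pkl','rb'))
h=cv2.cvtColor(c['color'],cv2.COLOR_BGR2HSV)
y0,y1=int(sys.argv[2]),int(sys.argv[3])
R0={'red':((0,150,80),(8,255,255)),'yellow':((20,100,100),(32,255,255)),'green':((50,100,60),(80,255,255)),'black':((0,0,0),(180,255,60))}
th=np.radians(23.2); ux=np.array([np.cos(th),np.sin(th)]); uy=np.array([-np.sin(th),np.cos(th)])
for k,(a,b) in R0.items():
    m=cv2.inRange(h,a,b); m[:y0]=0;m[y1:]=0;m[:,:190]=0;m[:,370:]=0
    n,l,s,ce=cv2.connectedComponentsWithStats(m); i=1+s[1:,4].argmax()
    pts=np.argwhere(l==i)[:,::-1]; P=onplane(c,pts,W,.014)[:,:2]
    r=cv2.minAreaRect((P*1000).astype(np.float32)); q=cv2.boxPoints(r)
    e=sorted([(np.linalg.norm(q[j]-q[j-1]),q[j]-q[j-1]) for j in range(2)],key=lambda t:t[0])[1][1]; e=e*np.sign(e[0])
    ctr=np.array(r[0])/1000
    print(k,s[i],'ctr',ctr.round(4),'size',np.round(r[1],1),'yaw',np.degrees(np.arctan2(e[1],e[0])).round(2),'along',(ctr@ux).round(4),'across',(ctr@uy).round(4))
E
python3 lanes.py c1 28 115
python3 - <<'E'
from h import *; import pickle
c,W=pickle.load(open('c1.pkl','rb'))
cv2.imwrite('pics/c1c.png',cv2.resize(c['color'][0:190,190:380],None,fx=4,fy=4,interpolation=cv2.INTER_CUBIC)[:600])
cv2.imwrite('pics/c1d.png',cv2.resize(c['color'][105:190,190:380],None,fx=4,fy=4,interpolation=cv2.INTER_CUBIC)[:600])
E
```

```text
red [ 216   33   21   78 1275] ctr [0.4951 0.2635] size [83.8 19.5] yaw 22.67 along 0.5589 across 0.0472
yellow [ 255   33   20   78 1339] ctr [0.5123 0.2228] size [83.5 20. ] yaw 22.99 along 0.5586 across 0.003
green [ 294   33   18   78 1267] ctr [0.5294 0.1826] size [83.6 19. ] yaw 22.33 along 0.5585 across -0.0407
black [ 333   34   18   77 1233] ctr [0.5467 0.1415] size [82.6 18.5] yaw 22.53 along 0.5582 across -0.0853
```

View pics/c1d.png

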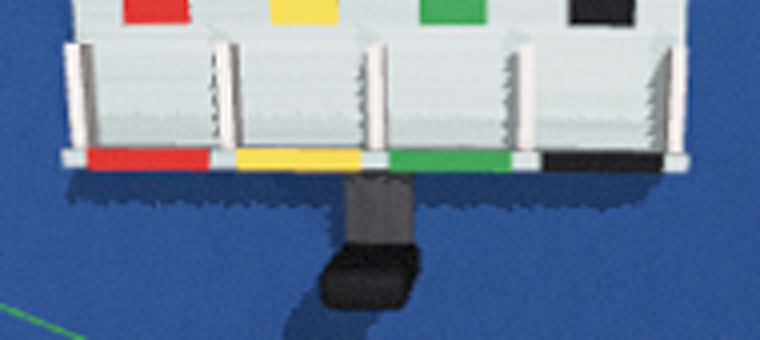

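```bash
python3 - <<'E'
from h import *; import pickle
c,W=pickle.load(open('c1.pkl','rb')); print(W[:3,3])
th=np.radians(22.8); ux=np.array([np.cos(th),np.sin(th)]); uy=np.array([-np.sin(th),np.cos(th)])
for z in (.014,.032):
  P=onplane(c,[(284,142),(284,147.5),(284,111),(284,33)],W,z)[:,:2]; print(z,(P@ux).round(4),(P@uy).round(4))
for p in [(.4951,.2635),(.5123,.2228),(.5294,.1826),(.5467,.1415)]: print(np.array(p)@ux,np.array(p)@uy)
E
```

```text
[0.49268747 0.14628841 0.37564777]
0.014 [0.4794 0.4728 0.5158 0.6003] [-0.0143 -0.0142 -0.015  -0.0165]
0.032 [0.481  0.4747 0.5156 0.5959] [-0.0164 -0.0163 -0.0171 -0.0184]
0.5585248033815957 0.0510519735911337
0.5586089652203173 0.006866875234505567
0.5587946985371062 -0.0368185399876831
0.5588160404564058 -0.0814111351635919
```

```bash
cat > tools.py <<'E'
from h import *; import pickle,sys
def find(c,W,color,box,z=.012,show=True):
    R0={'red':((0,150,60),(8,255,255)),'yellow':((18,100,80),(34,255,255)),'green':((50,100,40),(85,255,255)),'black':((0,0,0),(180,255,60))}
    h=cv2.cvtColor(c['color'],cv2.COLOR_BGR2HSV); m=cv2.inRange(h,*R0[color]); x0,y0,x1,y1=box
    q=np.zeros_like(m); q[y0:y1,x0:x1]=m[y0:y1,x0:x1]; q=cv2.morphologyEx(q,cv2.MORPH_CLOSE,np.ones((7,7)))
    n,l,s,ce=cv2.connectedComponentsWithStats(q); i=1+s[1:,4].argmax()
    pts=np.argwhere(l==i)[:,::-1]; P=onplane(c,pts,W,z)[:,:2]
    r=cv2.minAreaRect((P*1000).astype(np.float32)); b=cv2.boxPoints(r)
    e=max([b[1]-b[0],b[2]-b[1]],key=np.linalg.norm); e=e*(1 if e[0]>0 else -1)
    yaw=np.degrees(np.arctan2(e[1],e[0])); ctr=np.array(r[0])/1000
    # grey blade: bright low-sat pixels within 65 mm ahead or behind
    g=cv2.inRange(h,(0,0,90),(180,70,255)); g[:y0]=0;g[y1:]=0;g[:,:x0]=0;g[:,x1:]=0
    gp=np.argwhere(g>0)[:,::-1]; G=onplane(c,gp,W,.009)[:,:2]-ctr
    u=np.array([np.cos(np.radians(yaw)),np.sin(np.radians(yaw))]); a=G@u; t=G@[-u[1],u[0]]
    k=(abs(t)<.012)&(abs(a)>.042)&(abs(a)<.1)
    if show: print(color,'px',ce[i].round(0),'ctr',ctr.round(4),'size mm',np.round(r[1],1),'yaw %.1f'%yaw,'blade a %.3f..%.3f'%(a[k].min(),a[k].max()) if k.any() else 'no blade', 'tip ahead' if k.any() and a[k].mean()>0 else '')
    return ctr,yaw
if __name__=='__main__':
    c,W=pickle.load(open(sys.argv[1]+'.pkl','rb'))
    for a in sys.argv[2:]:
        col,*b=a.split(','); find(c,W,col,list(map(int,b)))
E
python3 tools.py c1 yellow,400,100,460,215 red,480,120,575,212 black,525,175,592,268 green,585,195,635,290
```

```text
yellow px [424. 179.] ctr [ 0.474  -0.0082] size mm [79.9 17.3] yaw 10.1 blade a 0.042..0.090 tip ahead
red px [515. 182.] ctr [ 0.5193 -0.1194] size mm [19.2 79.7] yaw -14.6 blade a 0.043..0.091 tip ahead
black px [549. 238.] ctr [ 0.4714 -0.21  ] size mm [79.2 24.9] yaw 3.4 blade a 0.042..0.090 tip ahead
green px [605. 259.] ctr [ 0.4788 -0.3133] size mm [82.1 26.3] yaw 16.1 blade a 0.043..0.089 tip ahead
```

Yellow-handled spatula: the candidates are the tool at top-view (339,192) and the bur block at (448,194). Only the first has an 80 mm handle plus a steel blade, so that's the one. I'm approaching it.

```bash
python3 - <<'E'
from h import *; import pickle
c,W=pickle.load(open('c1.pkl','rb')); cv2.imwrite('pics/tools1.png',cv2.resize(c['color'][90:300,390:640],None,fx=2.8,fy=2.8,interpolation=cv2.INTER_CUBIC))
go(.474,-.0082,.10,10.1)
E
```

```text
t18.58 pos [0.4274 0.12   0.2329] yaw 23.40 F [ 0.2 -0.5  0.4] g 0.501 j [-0.26  0.46 -0.17  2.08  0.13  0.61 -1.68]
shift cm (current axes) [13.62 13.29 -0.81] dist cm 19.0
roll rad 0.232  shift cm after roll [13.44 13.29  2.34]
```

View pics/tools1.png

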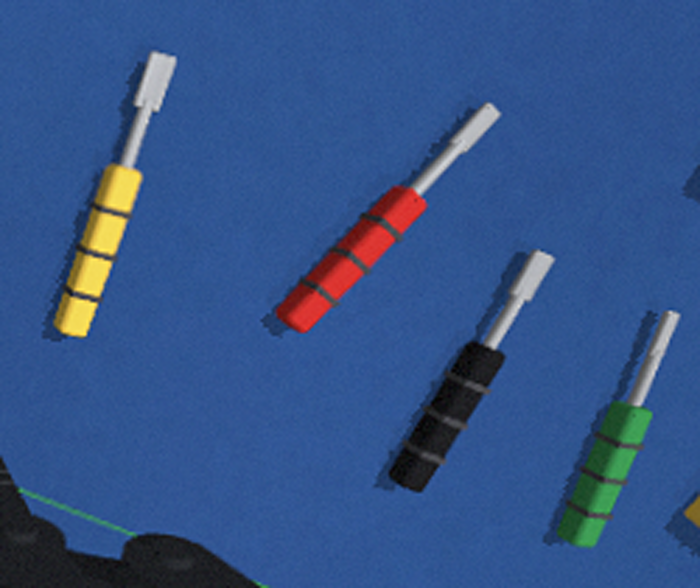

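The crop shows all four instruments with steel blades: yellow, red, black, green.

Request:
apply_moves([
  [0.5,0,0,0,0.116],
  [0.5,0,0,0,0.116],
  [0.5,2.7,0,0.5,0],
  [0.5,2.7,2,0.5,0],
  [0.5,2.7,2.8,0.5,0],
  [0.5,2.7,2.8,0.5,0],
  [0.5,2.6,2.8,0.3,0],
  [0.5,0,2.9,0,0],
  [0.5,0,0,0,0],
  [0.5,0,0,0,0],
  [0.5,0,0,0,0],
])

```text
clock: 19.5
tool_pos: [0.4743, -0.0071, 0.1012]
eef_rot: [-0.542, 0.454, -0.454, 0.543]
contact_force: [0.0, -0.8, -0.0]
grip_width: 0.503
```

```bash
python3 shot.py wrist d1; python3 -c "
from h import *
go(.474,-.0082,.004,10.1)"
```

```text
t19.55 pos [ 0.4748 -0.0071  0.1018] yaw 10.16 F [-0.  -0.4  0.4] g 0.502 j [-0.04  0.73 -0.07  2.13  0.16  0.29 -1.64]
shift cm (current axes) [ 0.1   9.77 -0.12] dist cm 9.8
roll rad 0.001  shift cm after roll [ 0.1   9.78 -0.09]
```

View pics/d1.png

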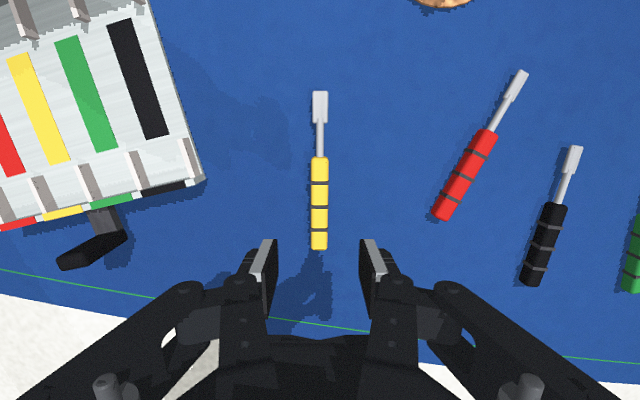

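Request:
apply_moves([
  [0.5,0.1,2,1.2,0],
  [0.5,0,2,0,0],
  [0.5,0,2,0,0],
  [0.5,0,1.5,0,0],
  [0.5,0,0.8,0,0],
  [0.5,0,0.6,0,0],
  [0.5,0,0.4,0,0],
  [0.5,0,0,0,0],
  [0.5,0,0,0,0],
])

```text
clock: 20.3
tool_pos: [0.4865, -0.0075, 0.008]
eef_rot: [-0.542, 0.454, -0.455, 0.542]
contact_force: [0.5, 0.7, 0.2]
grip_width: 0.502
```

```bash
python3 -c "
from h import *
go(.4858,-.0061,.004,10.1); print(R.from_quat(get_obs()['eef_rot']).as_matrix()[:,1])"
```

```text
t20.30 pos [ 0.4865 -0.0075  0.008 ] yaw 10.02 F [0.5 0.7 0.2] g 0.502 j [-0.07  0.93 -0.02  2.12  0.18  0.1  -1.66]
shift cm (current axes) [-0.15  0.4  -0.04] dist cm 0.4
roll rad -0.001  shift cm after roll [-0.15  0.4  -0.04]
[ 1.11997256e-03  2.57819854e-06 -9.99999373e-01]
```

Request:
apply_moves([
  [0.5,-0.1,0.4,0,0],
  [0.5,0,0,0,0],
  [0,0,0,0,0],
  [0,0,0,0,0],
  [0,0,0,0,0],
  [0,0,0,0,0],
  [0,0,0,0,0],
  [0,0,0,0,0],
  [0,0,-1,0,0],
  [0,0,-2,0,0],
  [0,0,-2,0,0],
  [0,0,0,0,0],
], newtons=60)

```text
clock: 21.3
tool_pos: [0.4873, -0.0069, 0.0562]
eef_rot: [-0.541, 0.453, -0.456, 0.543]
contact_force: [0.6, -0.3, -0.7]
grip_width: 0.143
```

Request:
apply_moves([
  [0,0,-2,0,0],
  [0,0,-2,0,0],
  [0,0,-2,0,0],
  [0,0,0,0,0],
  [0,0,0,0,0],
])

```text
clock: 21.72
tool_pos: [0.4864, -0.0067, 0.114]
eef_rot: [-0.541, 0.454, -0.455, 0.542]
contact_force: [-0.4, -0.5, -0.6]
grip_width: 0.143
```

```bash
python3 shot.py wrist d2; python3 -c "
from h import *
go(.4970,.2165,.12,22.8)"
```

```text
t21.77 pos [ 0.4857 -0.0067  0.1132] yaw 10.01 F [-0.2  0.  -0.1] g 0.142 j [-0.03  0.71 -0.08  2.09  0.16  0.35 -1.64]
shift cm (current axes) [-21.78  -0.68   4.99] dist cm 22.4
roll rad -0.223  shift cm after roll [-20.14  -0.68   9.69]
```

View pics/d2.png

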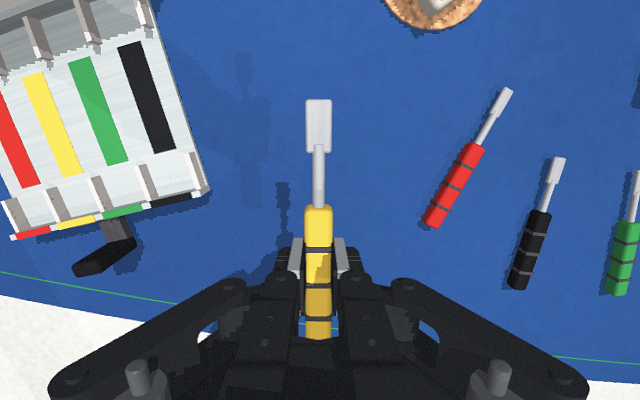

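Request:
apply_moves([
  [0,0,-1,0,-0.112],
  [0,0,0,0,-0.111],
  [0,-2.5,0,1.2,0],
  [0,-2.5,0,1.2,0],
  [0,-2.5,0,1.2,0],
  [0,-2.5,0,1.2,0],
  [0,-2.5,0,1.2,0],
  [0,-2.5,0,1.2,0],
  [0,-2.5,0,1.2,0],
  [0,-2.6,0,1.2,0],
  [0,0,0,0,0],
  [0,0,0,0,0],
])

```text
clock: 22.77
tool_pos: [0.4953, 0.218, 0.1218]
eef_rot: [0.59, -0.391, 0.39, -0.589]
contact_force: [-0.1, -0.5, -1.1]
grip_width: 0.139
```

Request:
apply_moves([
  [0,0,0,0,0],
  [0,0,0,0,0],
])

```text
clock: 22.93
tool_pos: [0.496, 0.2138, 0.1225]
eef_rot: [0.59, -0.392, 0.392, -0.588]
contact_force: [0.2, -0.3, -0.9]
grip_width: 0.144
```

```bash
python3 shot.py wrist d3; python3 -c "
from h import *
go(.4970,.2165,.018,22.8)"
```

```text
t22.98 pos [0.4963 0.2139 0.1227] yaw 22.67 F [ 0.5  0.5 -1.3] g 0.141 j [-0.44  0.74 -0.09  1.92  0.14  0.49 -1.8 ]
shift cm (current axes) [-0.23 10.47  0.19] dist cm 10.5
roll rad -0.002  shift cm after roll [-0.21 10.47  0.17]
```

View pics/d3.png

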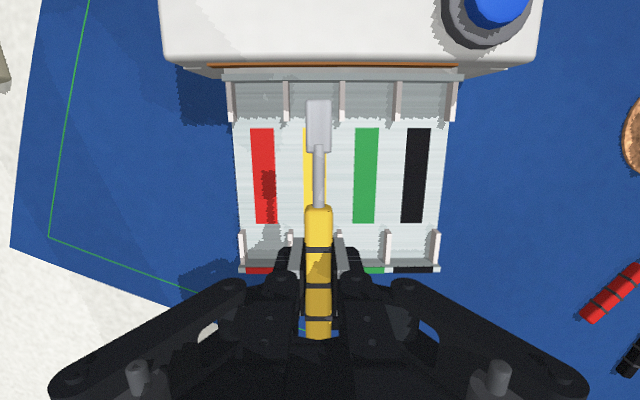

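Request:
apply_moves([
  [0,-0.2,2,0.2,0],
  [0,0,2,0,0],
  [0,0,2,0,0],
  [0,0,2,0,0],
  [0,0,1.2,0,0],
  [0,0,0.7,0,0],
  [0,0,0.4,0,0],
  [0,0,0,0,0],
  [0,0,0,0,0],
])

```text
clock: 23.73
tool_pos: [0.498, 0.2185, 0.0208]
eef_rot: [-0.589, 0.391, -0.392, 0.589]
contact_force: [0.3, 0.7, -1.0]
grip_width: 0.144
```

```bash
python3 -c "
from h import *
go(.4970,.2165,.0165,22.8)"
```

```text
t23.73 pos [0.498  0.2185 0.0208] yaw 22.77 F [ 0.3  0.7 -1. ] g 0.144 j [-0.47  0.92 -0.06  1.95  0.16  0.28 -1.83]
shift cm (current axes) [ 0.14  0.43 -0.17] dist cm 0.5
roll rad -0.001  shift cm after roll [ 0.14  0.43 -0.17]
```

Request:
apply_moves([
  [0,0.1,0.3,-0.1,0],
  [0,0,0.1,0,0],
  [0,0,0,0,0],
  [0.25,0,0,0,0],
  [0.32,0,0,0,0],
  [0.32,0,0,0,0],
  [0.32,0,-1,0,0],
  [0.32,0,-2,0,0],
  [0.32,0,-3,0,0],
  [0.32,0,-3,0,0],
  [0.32,0,-2,0,0],
  [0.32,0,0,0,0],
])

```text
clock: 24.73
tool_pos: [0.4995, 0.2183, 0.131]
eef_rot: [-0.586, 0.39, -0.393, 0.591]
contact_force: [0.5, 0.1, -0.0]
grip_width: 0.321
```

Request:
apply_moves([
  [0.4,0,-2,-2.5,0],
  [0.4,0,-2,-2.5,0],
  [0.4,0,-1,0,0],
  [0.5,0,0,0,0],
  [0.5,0,0,0,0],
  [0.5,0,0,0,0],
])

```text
clock: 25.23
tool_pos: [0.4514, 0.1981, 0.1758]
eef_rot: [-0.589, 0.391, -0.391, 0.589]
contact_force: [0.1, 0.5, -0.3]
grip_width: 0.497
```

```bash
python3 shot.py wrist d4; python3 -c "
from h import *
go(.519,-.119,.15,-14.6)"
```

```text
t25.28 pos [0.4513 0.198  0.1756] yaw 22.79 F [-0.  -0.1  0.3] g 0.503 j [-0.44  0.61 -0.11  2.02  0.13  0.52 -1.81]
shift cm (current axes) [31.85  2.56 -6.04] dist cm 32.5
roll rad 0.653  shift cm after roll [28.97  2.56 14.55]
```

View pics/d4.png

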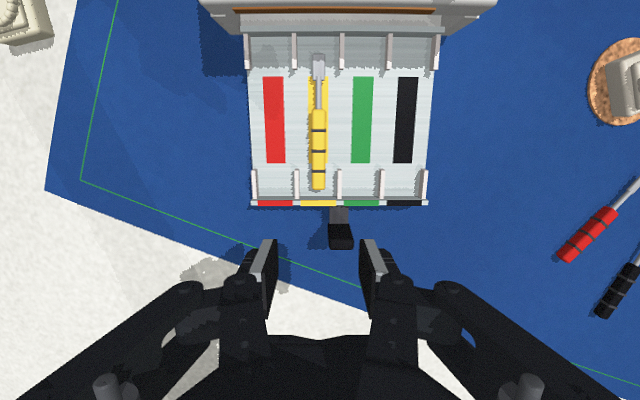

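Yellow lies flat, centred in its lane at (318,150). Next is red.

Request:
apply_moves([
  [0.5,0,0,0,0.109],
  [0.5,0,0,0,0.109],
  [0.5,0,0,0,0.109],
  [0.5,0,0,0,0.109],
  [0.5,0,0,0,0.109],
  [0.5,0,0,0,0.108],
  [0.5,2.9,0,1.45,0],
  [0.5,2.9,0,1.45,0],
  [0.5,2.9,0,1.45,0],
  [0.5,2.9,0,1.45,0],
  [0.5,2.9,0,1.45,0],
  [0.5,2.9,0,1.45,0],
])

```text
clock: 26.28
tool_pos: [0.4915, 0.006, 0.1753]
eef_rot: [-0.433, 0.56, -0.559, 0.432]
contact_force: [0.8, 0.9, 0.1]
grip_width: 0.501
```

Request:
apply_moves([
  [0.5,2.9,0,1.45,0],
  [0.5,2.9,1,1.45,0],
  [0.5,2.9,2,1.45,0],
  [0.5,2.9,2,1.5,0],
  [0.5,0,2,0,0],
  [0.5,0,0,0,0],
  [0.5,0,0,0,0],
  [0.5,0,0,0,0],
  [0.5,0,0,0,0],
])

```text
clock: 27.03
tool_pos: [0.5192, -0.1179, 0.1071]
eef_rot: [0.433, -0.559, 0.559, -0.434]
contact_force: [0.0, 0.5, 0.7]
grip_width: 0.503
```

```bash
python3 shot.py wrist e1; python3 -c "
from h import *
go(.519,-.119,.004,-14.6)"
```

```text
t27.08 pos [ 0.5193 -0.1181  0.1073] yaw -14.49 F [-0.2  0.1  0.5] g 0.501 j [ 0.15  0.76 -0.01  1.96  0.02  0.42 -1.71]
shift cm (current axes) [ 0.1  10.33 -0.02] dist cm 10.3
roll rad 0.002  shift cm after roll [ 1.000e-01  1.033e+01 -1.000e-02]
```

View pics/e1.png

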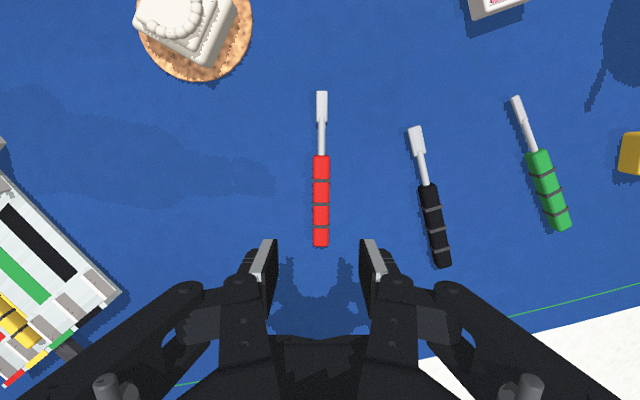

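```bash
python3 tools.py e1 red,300,80,345,260 black,400,110,460,275 green,500,85,580,240
```

```text
red px [320. 200.] ctr [ 0.5193 -0.1216] size mm [13.  79.5] yaw -14.7 blade a 0.043..0.089 tip ahead
black px [434. 225.] ctr [ 0.472  -0.2129] size mm [82.6 16.9] yaw 3.4 blade a 0.042..0.090 tip ahead
green px [548. 189.] ctr [ 0.4795 -0.3152] size mm [84.6 19.1] yaw 16.1 blade a 0.042..0.089 tip ahead
```

Request:
apply_moves([
  [0.5,0.3,2,1.0,0],
  [0.5,0,2,0,0],
  [0.5,0,2,0,0],
  [0.5,0,2,0,0],
  [0.5,0,1.2,0,0],
  [0.5,0,0.7,0,0],
  [0.5,0,0,0,0],
  [0.5,0,0,0,0],
])

```text
clock: 27.75
tool_pos: [0.5278, -0.1248, 0.0079]
eef_rot: [0.432, -0.559, 0.56, -0.433]
contact_force: [-0.3, 0.5, 0.7]
grip_width: 0.504
```

```bash
python3 -c "
from h import *
go(.529,-.1235,.004,-14.7)"
```

```text
t27.75 pos [ 0.5278 -0.1248  0.0079] yaw -14.60 F [-0.3  0.5  0.7] g 0.504 j [ 0.15  0.95 -0.01  1.95  0.03  0.24 -1.71]
shift cm (current axes) [-0.15  0.39  0.08] dist cm 0.4
roll rad 0.002  shift cm after roll [-0.15  0.39  0.08]
```

Request:
apply_moves([
  [0.5,-0.1,0.4,0.1,0],
  [0.5,0,0,0,0],
  [0,0,0,0,0],
  [0,0,0,0,0],
  [0,0,0,0,0],
  [0,0,0,0,0],
  [0,0,0,0,0],
  [0,0,0,0,0],
  [0,0,-1,0,0],
  [0,0,-2,0,0],
  [0,0,-2,0,0],
  [0,0,-2,0,0],
])

```text
clock: 28.75
tool_pos: [0.5282, -0.1242, 0.0744]
eef_rot: [-0.433, 0.56, -0.559, 0.432]
contact_force: [0.4, 0.1, -0.7]
grip_width: 0.142
```

Request:
apply_moves([
  [0,0,-3,0,0],
  [0,0,-3,0,0],
  [0,0,0,0,0],
  [0,0,0,0,0],
])

```text
clock: 29.08
tool_pos: [0.5297, -0.1245, 0.1352]
eef_rot: [0.431, -0.559, 0.561, -0.433]
contact_force: [-0.5, -0.8, -1.0]
grip_width: 0.144
```

```bash
python3 shot.py wrist e2; python3 -c "
from h import *
go(.478,.2563,.13,22.8)"
```

```text
t29.13 pos [ 0.5286 -0.1242  0.1339] yaw -14.62 F [-1.   0.7 -2. ] g 0.138 j [ 0.15  0.72 -0.01  1.91  0.02  0.51 -1.7 ]
shift cm (current axes) [-35.54   0.38 -14.5 ] dist cm 38.4
roll rad -0.653  shift cm after roll [-37.04   0.39  10.08]
```

View pics/e2.png

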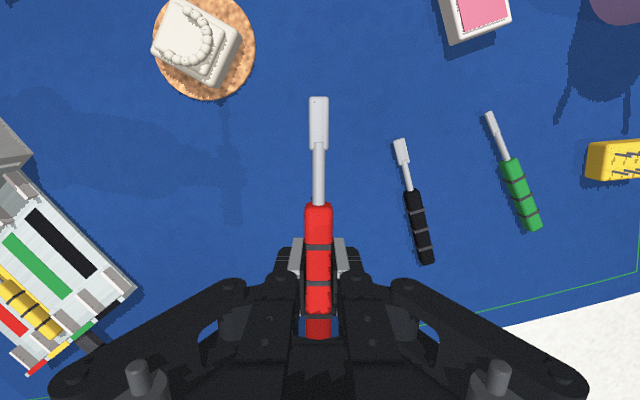

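Request:
apply_moves([
  [0,0,0,0,-0.109],
  [0,0,0,0,-0.109],
  [0,0,0,0,-0.109],
  [0,0,0,0,-0.109],
  [0,0,0,0,-0.109],
  [0,0,0,0,-0.108],
  [0,-2.85,0,0.8,0],
  [0,-2.85,0,0.8,0],
  [0,-2.85,0,0.8,0],
  [0,-2.85,0,0.8,0],
  [0,-2.85,0,0.8,0],
  [0,-2.85,0,0.8,0],
])

```text
clock: 30.13
tool_pos: [0.505, 0.0531, 0.1318]
eef_rot: [0.59, -0.392, 0.39, -0.588]
contact_force: [0.6, 0.7, -0.1]
grip_width: 0.144
```

Request:
apply_moves([
  [0,-2.85,0,0.8,0],
  [0,-2.85,0,0.8,0],
  [0,-2.85,0,0.8,0],
  [0,-2.85,0,0.8,0],
  [0,-2.85,0,0.7,0],
  [0,-2.85,0,0.7,0],
  [0,-2.85,0,0.6,0],
  [0,0,0,0,0],
  [0,0,0,0,0],
  [0,0,0,0,0],
  [0,0,0,0,0],
])

```text
clock: 31.05
tool_pos: [0.4772, 0.2539, 0.1325]
eef_rot: [0.59, -0.392, 0.392, -0.588]
contact_force: [0.1, 0.2, 0.0]
grip_width: 0.14
```

```bash
python3 shot.py wrist e3; python3 -c "
from h import *
go(.478,.2563,.017,22.8)"
```

```text
t31.10 pos [0.4774 0.254  0.1327] yaw 22.65 F [-0.8 -0.4  0.3] g 0.147 j [-0.53  0.72 -0.08  1.91  0.11  0.51 -1.86]
shift cm (current axes) [-0.21 11.57  0.16] dist cm 11.6
roll rad -0.003  shift cm after roll [-0.19 11.57  0.14]
```

View pics/e3.png

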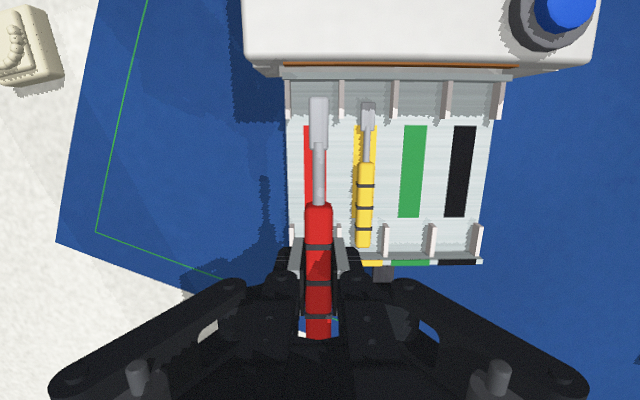

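Request:
apply_moves([
  [0,-0.1,2,0,0],
  [0,0,2,0,0],
  [0,0,2,0,0],
  [0,0,2,0,0],
  [0,0,1.4,0,0],
  [0,0,1.0,0,0],
  [0,0,0.7,0,0],
  [0,0,0,0,0],
  [0,0,0,0,0],
  [0,0,0,0,0],
])

```text
clock: 31.93
tool_pos: [0.4775, 0.2571, 0.023]
eef_rot: [-0.588, 0.391, -0.392, 0.589]
contact_force: [-1.0, -0.2, 0.5]
grip_width: 0.148
```

```bash
python3 -c "
from h import *
go(.478,.2563,.0165,22.8)"
```

```text
t31.93 pos [0.4775 0.2571 0.023 ] yaw 22.77 F [-1.  -0.2  0.5] g 0.148 j [-0.55  0.92 -0.05  1.95  0.13  0.27 -1.88]
shift cm (current axes) [0.09 0.65 0.01] dist cm 0.7
roll rad -0.001  shift cm after roll [0.09 0.65 0.01]
```

Request:
apply_moves([
  [0,0,0.4,0,0],
  [0,0,0.2,0,0],
  [0,0,0,0,0],
  [0.25,0,0,0,0],
  [0.32,0,0,0,0],
  [0.32,0,0,0,0],
  [0.32,0,-1,0,0],
  [0.32,0,-2,0,0],
  [0.32,0,-3,0,0],
  [0.32,0,-3,0,0],
  [0.32,0,-2,0,0],
  [0.32,0,0,0,0],
])

```text
clock: 32.93
tool_pos: [0.4793, 0.2583, 0.131]
eef_rot: [-0.586, 0.39, -0.393, 0.592]
contact_force: [0.3, 0.8, -0.3]
grip_width: 0.321
```

Request:
apply_moves([
  [0.4,0,-2,-1.5,0],
  [0.4,1,-2,-1.5,0],
  [0.4,2,-1,0,0],
  [0.5,2,0,0,0],
  [0.5,0,0,0,0],
  [0.5,0,0,0,0],
  [0.5,0,0,0,0],
])

```text
clock: 33.52
tool_pos: [0.4682, 0.1998, 0.1761]
eef_rot: [0.589, -0.392, 0.391, -0.589]
contact_force: [0.8, -0.2, -0.7]
grip_width: 0.499
```

```bash
python3 shot.py wrist e4; python3 -c "
from h import *
go(.472,-.212,.15,3.4)"
```

```text
t33.57 pos [0.468  0.2003 0.176 ] yaw 22.87 F [-0.3  1.7  0.3] g 0.497 j [-0.43  0.62 -0.11  1.97  0.12  0.55 -1.78]
shift cm (current axes) [ 38.14   2.59 -15.65] dist cm 41.3
roll rad 0.340  shift cm after roll [41.18  2.6  -2.05]
```

View pics/e4.png

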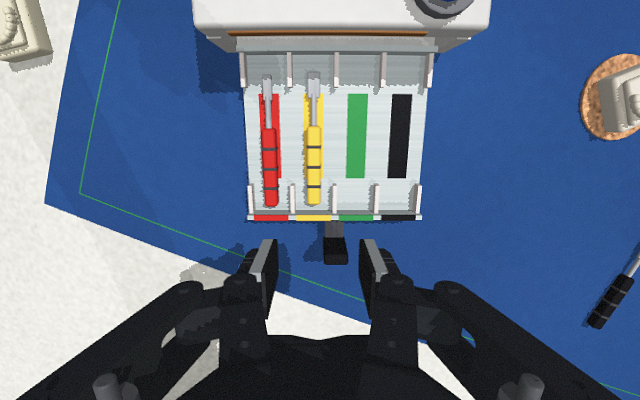

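Red is in its lane at (270,165). Next is black.

Request:
apply_moves([
  [0.5,0,0,0,0.113],
  [0.5,0,0,0,0.113],
  [0.5,0,0,0,0.113],
  [0.5,3,0,0,0],
  [0.5,3,0,0,0],
  [0.5,3,0,0,0],
  [0.5,3,0,0,0],
  [0.5,3,0,0,0],
  [0.5,3,0,0,0],
  [0.5,3,0,0,0],
  [0.5,3,0,0,0],
  [0.5,3,0,0,0],
])

```text
clock: 34.57
tool_pos: [0.4845, -0.0703, 0.1759]
eef_rot: [-0.515, 0.485, -0.484, 0.515]
contact_force: [0.2, 0.1, -1.0]
grip_width: 0.5
```

Request:
apply_moves([
  [0.5,3,0,-0.4,0],
  [0.5,3,1,-0.4,0],
  [0.5,3,2,-0.4,0],
  [0.5,3,2,-0.4,0],
  [0.5,2.2,2,-0.4,0],
  [0.5,0,0,0,0],
  [0.5,0,0,0,0],
  [0.5,0,0,0,0],
  [0.5,0,0,0,0],
])

```text
clock: 35.32
tool_pos: [0.474, -0.2111, 0.1068]
eef_rot: [-0.515, 0.484, -0.484, 0.516]
contact_force: [0.6, 0.2, 0.2]
grip_width: 0.498
```

```bash
python3 shot.py wrist f1; python3 -c "
from h import *
go(.483,-.2115,.004,3.4)"
```

```text
t35.37 pos [ 0.474  -0.2112  0.107 ] yaw 3.55 F [-0.3 -0.2 -0.3] g 0.499 j [ 0.39  0.75 -0.1   1.99  0.16  0.4  -1.34]
shift cm (current axes) [ 0.09 10.3   0.88] dist cm 10.3
roll rad 0.003  shift cm after roll [ 0.08 10.3   0.89]
```

View pics/f1.png

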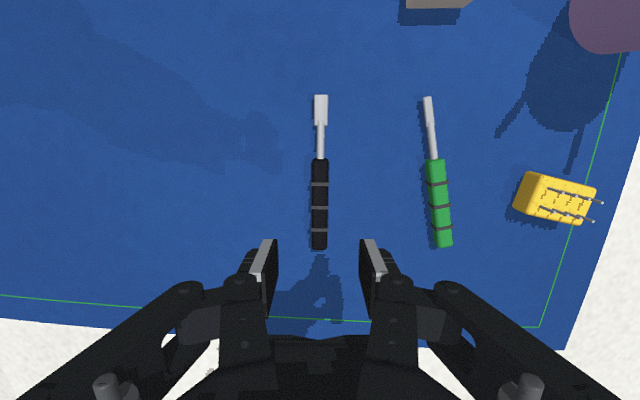

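```bash
python3 tools.py f1 black,305,88,335,252 green,415,85,460,255
```

```text
black px [319. 203.] ctr [ 0.4717 -0.2136] size mm [80.9 13.8] yaw 2.9 blade a 0.042..0.090 tip ahead
green px [439. 202.] ctr [ 0.4791 -0.3158] size mm [81.9 16.5] yaw 16.0 blade a 0.042..0.090 tip ahead
```

Request:
apply_moves([
  [0.5,0.1,2,0.9,0],
  [0.5,0,2,0,0],
  [0.5,0,2,0,0],
  [0.5,0,2,0,0],
  [0.5,0,1.2,0,0],
  [0.5,0,0.7,0,0],
  [0.5,0,0,0,0],
  [0.5,0,0,0,0],
])

```text
clock: 36.03
tool_pos: [0.4824, -0.2134, 0.0078]
eef_rot: [-0.515, 0.485, -0.485, 0.515]
contact_force: [0.2, -0.5, -0.8]
grip_width: 0.496
```

```bash
python3 -c "
from h import *
go(.483,-.2115,.004,3.4)"
```

```text
t36.03 pos [ 0.4824 -0.2134  0.0078] yaw 3.40 F [ 0.2 -0.5 -0.8] g 0.496 j [ 0.36  0.94 -0.05  2.    0.19  0.21 -1.36]
shift cm (current axes) [-0.18  0.38  0.07] dist cm 0.4
roll rad 0.000  shift cm after roll [-0.18  0.38  0.07]
```

Request:
apply_moves([
  [0.5,0,0.4,0,0],
  [0.5,0,0,0,0],
  [0,0,0,0,0],
  [0,0,0,0,0],
  [0,0,0,0,0],
  [0,0,0,0,0],
  [0,0,0,0,0],
  [0,0,0,0,0],
  [0,0,-1,0,0],
  [0,0,-2,0,0],
  [0,0,-2,0,0],
  [0,0,-2,0,0],
])

```text
clock: 37.03
tool_pos: [0.4816, -0.2136, 0.0744]
eef_rot: [0.515, -0.485, 0.485, -0.514]
contact_force: [0.4, 0.4, -0.5]
grip_width: 0.143
```

Request:
apply_moves([
  [0,0,-3,0,0],
  [0,0,-3,0,0],
  [0,0,0,0,0],
  [0,0,0,0,0],
])

```text
clock: 37.37
tool_pos: [0.4829, -0.2142, 0.1353]
eef_rot: [-0.514, 0.484, -0.487, 0.515]
contact_force: [-0.1, -0.0, -0.9]
grip_width: 0.144
```

```bash
python3 shot.py wrist f2; python3 -c "
from h import *
go(.530,.1344,.13,22.8)"
```

```text
t37.42 pos [ 0.4819 -0.2137  0.1339] yaw 3.36 F [ 0.3 -0.7 -0.7] g 0.144 j [ 0.4   0.71 -0.11  1.95  0.15  0.48 -1.33]
shift cm (current axes) [-34.47   0.38   6.85] dist cm 35.1
roll rad -0.339  shift cm after roll [-30.23   0.39  17.93]
```

View pics/f2.png

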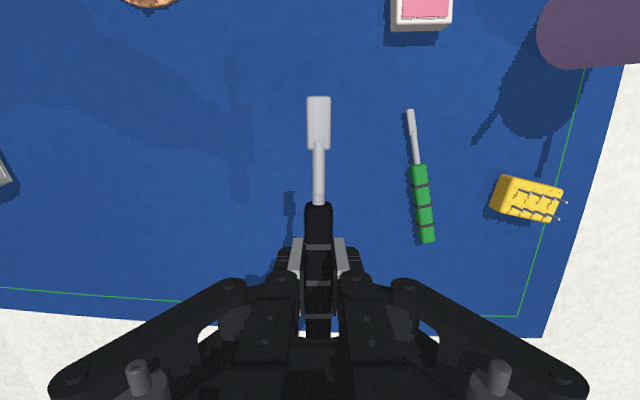

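Request:
apply_moves([
  [0,0,0,0,-0.113],
  [0,0,0,0,-0.113],
  [0,0,0,0,-0.113],
  [0,-2.75,0,1.63,0],
  [0,-2.75,0,1.63,0],
  [0,-2.75,0,1.63,0],
  [0,-2.75,0,1.63,0],
  [0,-2.75,0,1.63,0],
  [0,-2.75,0,1.63,0],
  [0,-2.75,0,1.63,0],
  [0,-2.75,0,1.63,0],
  [0,-2.75,0,1.63,0],
])

```text
clock: 38.42
tool_pos: [0.52, 0.0727, 0.1318]
eef_rot: [0.59, -0.392, 0.39, -0.588]
contact_force: [0.1, -0.0, -0.3]
grip_width: 0.141
```

Request:
apply_moves([
  [0,-2.75,0,1.63,0],
  [0,-2.75,0,1.63,0],
  [0,0,0,0,0],
  [0,0,0,0,0],
  [0,0,0,0,0],
  [0,0,0,0,0],
  [0,0,0,0,0],
])

```text
clock: 39.0
tool_pos: [0.5297, 0.1327, 0.1328]
eef_rot: [0.589, -0.392, 0.392, -0.588]
contact_force: [-0.1, -0.3, -0.2]
grip_width: 0.148
```

```bash
python3 shot.py wrist f3; python3 -c "
from h import *
go(.530,.1344,.0165,22.8)"
```

```text
t39.05 pos [0.5298 0.133  0.133 ] yaw 22.66 F [ 0.5 -0.8 -0.5] g 0.145 j [-0.27  0.73 -0.1   1.9   0.14  0.52 -1.64]
shift cm (current axes) [-0.13 11.65  0.08] dist cm 11.7
roll rad -0.002  shift cm after roll [-0.12 11.65  0.07]
```

View pics/f3.png

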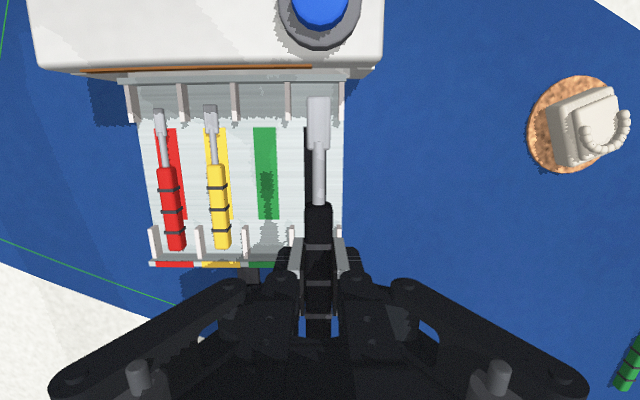

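Request:
apply_moves([
  [0,0,2,0,0],
  [0,0,2,0,0],
  [0,0,2,0,0],
  [0,0,2,0,0],
  [0,0,1.4,0,0],
  [0,0,1.0,0,0],
  [0,0,0.7,0,0],
  [0,0,0,0,0],
  [0,0,0,0,0],
  [0,0,0,0,0],
])

```text
clock: 39.88
tool_pos: [0.5306, 0.1347, 0.023]
eef_rot: [-0.589, 0.391, -0.392, 0.589]
contact_force: [-0.2, -0.4, 0.4]
grip_width: 0.144
```

```bash
python3 -c "
from h import *
go(.530,.1344,.0165,22.8)"
```

```text
t39.88 pos [0.5306 0.1347 0.023 ] yaw 22.78 F [-0.2 -0.4  0.4] g 0.144 j [-0.3   0.92 -0.06  1.94  0.17  0.29 -1.67]
shift cm (current axes) [ 0.01  0.65 -0.07] dist cm 0.7
roll rad -0.000  shift cm after roll [ 0.01  0.65 -0.07]
```

Request:
apply_moves([
  [0,0,0.4,0,0],
  [0,0,0.2,0,0],
  [0,0,0,0,0],
  [0.25,0,0,0,0],
  [0.32,0,0,0,0],
  [0.32,0,0,0,0],
  [0.32,0,-1,0,0],
  [0.32,0,-2,0,0],
  [0.32,0,-3,0,0],
  [0.32,0,-3,0,0],
  [0.32,0,-2,0,0],
  [0.32,0,0,0,0],
])

```text
clock: 40.88
tool_pos: [0.5327, 0.1354, 0.1311]
eef_rot: [-0.587, 0.39, -0.393, 0.591]
contact_force: [1.3, -0.5, -0.3]
grip_width: 0.32
```

Request:
apply_moves([
  [0.4,0,-2,-2.5,0],
  [0.4,0,-2,-2.5,0],
  [0.4,0,-1,-1,0],
  [0.5,0,0,0,0],
  [0.5,0,0,0,0],
  [0.5,0,0,0,0],
  [0.5,0,0,0,0],
])

```text
clock: 41.47
tool_pos: [0.4754, 0.112, 0.1755]
eef_rot: [-0.589, 0.391, -0.391, 0.589]
contact_force: [0.4, -0.0, -0.1]
grip_width: 0.494
```

```bash
python3 shot.py wrist f4; python3 -c "
from h import *
go(.479,-.316,.15,16)"
```

```text
t41.52 pos [0.4753 0.1119 0.1755] yaw 22.81 F [-1.2  0.3  0. ] g 0.495 j [-0.25  0.6  -0.12  2.03  0.14  0.52 -1.64]
shift cm (current axes) [ 39.59   2.55 -16.25] dist cm 42.9
roll rad 0.119  shift cm after roll [ 41.23   2.55 -11.44]
```

View pics/f4.png

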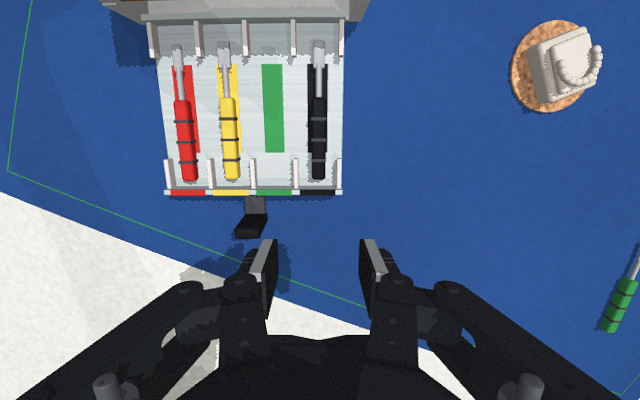

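Black is in its lane at (318,120). Next is green.

Request:
apply_moves([
  [0.5,0,0,0,0.119],
  [0.5,2.95,0,-0.8,0],
  [0.5,2.95,0,-0.8,0],
  [0.5,2.95,0,-0.8,0],
  [0.5,2.95,0,-0.8,0],
  [0.5,2.95,0,-0.8,0],
  [0.5,2.95,0,-0.8,0],
  [0.5,2.95,0,-0.8,0],
  [0.5,2.95,0,-0.8,0],
  [0.5,2.95,0,-0.8,0],
  [0.5,2.95,0,-0.8,0],
  [0.5,2.95,0,-0.8,0],
])

```text
clock: 42.52
tool_pos: [0.4796, -0.2263, 0.1755]
eef_rot: [-0.565, 0.426, -0.425, 0.565]
contact_force: [0.3, -0.0, -0.6]
grip_width: 0.504
```

Request:
apply_moves([
  [0.5,2.95,1,-0.8,0],
  [0.5,2.95,2,-0.8,0],
  [0.5,2.8,2,-1,0],
  [0.5,0,2,0,0],
  [0.5,0,0,0,0],
  [0.5,0,0,0,0],
  [0.5,0,0,0,0],
  [0.5,0,0,0,0],
])

```text
clock: 43.18
tool_pos: [0.4798, -0.3143, 0.1074]
eef_rot: [-0.565, 0.424, -0.426, 0.566]
contact_force: [0.9, -0.1, -0.3]
grip_width: 0.504
```

```bash
python3 shot.py wrist g1; python3 tools.py g1 green,300,70,345,262; python3 -c "
from h import *
go(.489,-.313,.004,16)"
```

```text
green px [319. 201.] ctr [ 0.4793 -0.3169] size mm [80.8 13.6] yaw 15.7 blade a 0.042..0.090 tip ahead
t43.23 pos [ 0.4797 -0.3145  0.1075] yaw 16.10 F [0.  0.1 0.8] g 0.499 j [ 0.6   0.8  -0.17  1.83  0.24  0.53 -1.01]
shift cm (current axes) [ 0.1  10.35  0.92] dist cm 10.4
roll rad 0.002  shift cm after roll [ 0.11 10.35  0.94]
```

View pics/g1.png

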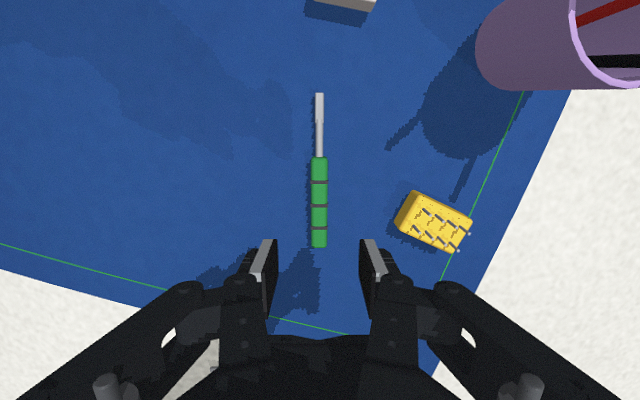

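Request:
apply_moves([
  [0.5,0.15,2,0.9,0],
  [0.5,0,2,0,0],
  [0.5,0,2,0,0],
  [0.5,0,2,0,0],
  [0.5,0,1.2,0,0],
  [0.5,0,0.7,0,0],
  [0.5,0,0,0,0],
  [0.5,0,0,0,0],
])

```text
clock: 43.9
tool_pos: [0.4879, -0.3145, 0.0079]
eef_rot: [-0.565, 0.425, -0.426, 0.565]
contact_force: [0.6, -0.6, 0.4]
grip_width: 0.501
```

```bash
python3 -c "
from h import *
go(.489,-.3142,.004,15.9)"
```

```text
t43.90 pos [ 0.4879 -0.3145  0.0079] yaw 15.99 F [ 0.6 -0.6  0.4] g 0.501 j [ 0.56  0.97 -0.11  1.83  0.27  0.36 -1.05]
shift cm (current axes) [-0.    0.39  0.11] dist cm 0.4
roll rad 0.002  shift cm after roll [-0.    0.39  0.11]
```

Request:
apply_moves([
  [0.5,0,0.4,0.1,0],
  [0.5,0,0,0,0],
  [0,0,0,0,0],
  [0,0,0,0,0],
  [0,0,0,0,0],
  [0,0,0,0,0],
  [0,0,0,0,0],
  [0,0,0,0,0],
  [0,0,-1,0,0],
  [0,0,-2,0,0],
  [0,0,-2,0,0],
  [0,0,-2,0,0],
])

```text
clock: 44.9
tool_pos: [0.4881, -0.3141, 0.0743]
eef_rot: [0.565, -0.426, 0.425, -0.565]
contact_force: [-0.3, -0.9, -0.3]
grip_width: 0.147
```

Request:
apply_moves([
  [0,0,-3,0,0],
  [0,0,-3,0,0],
  [0,0,0,0,0],
  [0,0,0,0,0],
])

```text
clock: 45.23
tool_pos: [0.4894, -0.315, 0.1354]
eef_rot: [-0.564, 0.424, -0.427, 0.565]
contact_force: [0.7, 0.5, 0.4]
grip_width: 0.144
```

```bash
python3 shot.py wrist g2; python3 -c "
from h import *
go(.512,.1756,.13,22.8)"
```

```text
t45.28 pos [ 0.4883 -0.3144  0.134 ] yaw 15.96 F [0.2 0.2 0.2] g 0.146 j [ 0.6   0.76 -0.18  1.79  0.22  0.61 -1.01]
shift cm (current axes) [-46.45   0.37  15.75] dist cm 49.1
roll rad -0.119  shift cm after roll [-44.25   0.4   21.17]
```

View pics/g2.png

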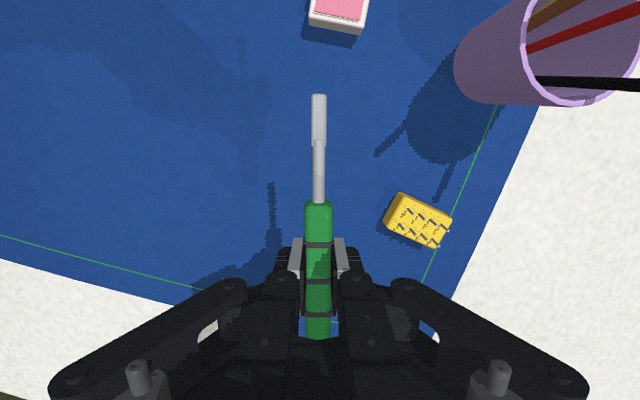

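Request:
apply_moves([
  [0,0,0,0,-0.119],
  [0,-2.77,0,1.32,0],
  [0,-2.77,0,1.32,0],
  [0,-2.77,0,1.32,0],
  [0,-2.77,0,1.32,0],
  [0,-2.77,0,1.32,0],
  [0,-2.77,0,1.32,0],
  [0,-2.77,0,1.32,0],
  [0,-2.77,0,1.32,0],
  [0,-2.77,0,1.32,0],
  [0,-2.77,0,1.32,0],
  [0,-2.77,0,1.32,0],
])

```text
clock: 46.28
tool_pos: [0.5029, 0.0243, 0.1321]
eef_rot: [0.59, -0.392, 0.391, -0.588]
contact_force: [-0.1, 0.2, -0.7]
grip_width: 0.144
```

Request:
apply_moves([
  [0,-2.77,0,1.32,0],
  [0,-2.77,0,1.32,0],
  [0,-2.77,0,1.32,0],
  [0,-2.77,0,1.32,0],
  [0,-2.77,0,1.32,0],
  [0,0,0,0,0],
  [0,0,0,0,0],
  [0,0,0,0,0],
  [0,0,0,0,0],
  [0,0,0,0,0],
])

```text
clock: 47.12
tool_pos: [0.5112, 0.1743, 0.1329]
eef_rot: [0.589, -0.392, 0.392, -0.588]
contact_force: [0.1, 0.6, -1.5]
grip_width: 0.147
```

```bash
python3 shot.py wrist g3; python3 -c "
from h import *
go(.512,.1756,.0165,22.8)"
```

```text
t47.17 pos [0.5113 0.1745 0.133 ] yaw 22.66 F [-1.1 -0.   0.2] g 0.146 j [-0.37  0.72 -0.07  1.91  0.1   0.51 -1.68]
shift cm (current axes) [-0.08 11.65  0.11] dist cm 11.7
roll rad -0.002  shift cm after roll [-0.07 11.65  0.1 ]
```

View pics/g3.png

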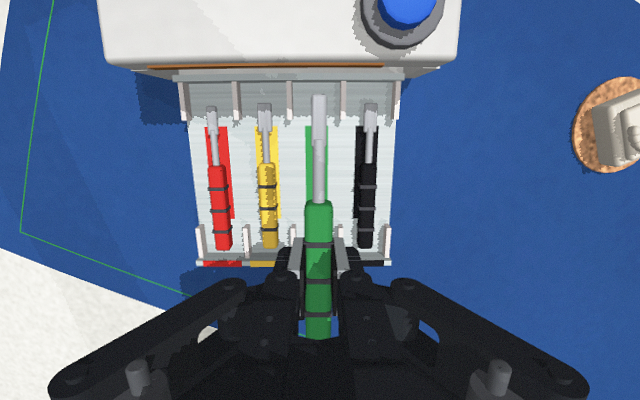

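Request:
apply_moves([
  [0,0,2,0,0],
  [0,0,2,0,0],
  [0,0,2,0,0],
  [0,0,2,0,0],
  [0,0,1.4,0,0],
  [0,0,1.0,0,0],
  [0,0,0.7,0,0],
  [0,0,0,0,0],
  [0,0,0,0,0],
  [0,0,0,0,0],
])

```text
clock: 48.0
tool_pos: [0.512, 0.1763, 0.023]
eef_rot: [-0.588, 0.391, -0.392, 0.589]
contact_force: [0.0, 0.4, -0.5]
grip_width: 0.14
```

```bash
python3 -c "
from h import *
go(.512,.1756,.0165,22.8)"
```

```text
t48.00 pos [0.512  0.1763 0.023 ] yaw 22.78 F [ 0.   0.4 -0.5] g 0.140 j [-0.39  0.92 -0.04  1.95  0.12  0.27 -1.7 ]
shift cm (current axes) [ 0.06  0.65 -0.03] dist cm 0.7
roll rad -0.000  shift cm after roll [ 0.06  0.65 -0.03]
```

Request:
apply_moves([
  [0,0,0.4,0,0],
  [0,0,0.2,0,0],
  [0,0,0,0,0],
  [0.25,0,0,0,0],
  [0.32,0,0,0,0],
  [0.32,0,0,0,0],
  [0.32,0,-1,0,0],
  [0.32,0,-2,0,0],
  [0.32,0,-3,0,0],
  [0.32,0,-3,0,0],
  [0.32,0,-2,0,0],
  [0.32,0,0,0,0],
])

```text
clock: 49.0
tool_pos: [0.514, 0.1771, 0.131]
eef_rot: [-0.586, 0.39, -0.393, 0.591]
contact_force: [1.1, 0.0, 0.3]
grip_width: 0.32
```

Request:
apply_moves([
  [0.4,0,-2,-2.5,0],
  [0.4,0,-2,-2.5,0],
  [0.4,0,-1,-1,0],
  [0.4,0,0,0,0],
  [0.4,0,0,0,0],
  [0.4,0,0,0,0],
  [0.4,0,0,0,0],
])

```text
clock: 49.58
tool_pos: [0.4568, 0.1534, 0.1756]
eef_rot: [-0.589, 0.391, -0.391, 0.589]
contact_force: [0.2, -0.1, -0.9]
grip_width: 0.398
```

```bash
python3 shot.py wrist g4; python3 shot.py top g4t; python3 shot.py side g4s; python3 - <<'E'
from h import *
go(.4155,.1593,.0542,23.1)
i=cv2.imread('pics/g4.png'); cv2.imwrite('pics/g4c.png',cv2.resize(i[0:260,180:460],None,fx=2.3,fy=2.3,interpolation=cv2.INTER_CUBIC))
E
python3 tools.py g4 red,190,50,272,200 yellow,250,50,310,200 green,290,50,345,200 black,335,50,395,200
```

```text
t49.73 pos [0.4564 0.1532 0.1756] yaw 22.80 F [ 0.8 -0.3 -0.1] g 0.399 j [-0.37  0.6  -0.08  2.05  0.09  0.5  -1.69]
shift cm (current axes) [-2.15 12.14 -3.52] dist cm 12.8
roll rad -0.005  shift cm after roll [-2.17 12.14 -3.52]
red px [231. 123.] ctr [0.4811 0.2582] size mm [115.3  20.3] yaw 22.3 blade a -0.067..0.070 tip ahead
yellow px [274. 117.] ctr [0.4992 0.2176] size mm [112.7  20. ] yaw 22.7 blade a -0.068..0.069 tip ahead
green px [318. 120.] ctr [0.5164 0.1765] size mm [112.7  19.3] yaw 22.4 blade a -0.068..0.069 tip ahead
black px [362. 121.] ctr [0.5336 0.1357] size mm [112.7  19.4] yaw 22.9 blade a -0.068..0.069 tip ahead
```

View pics/g4c.png

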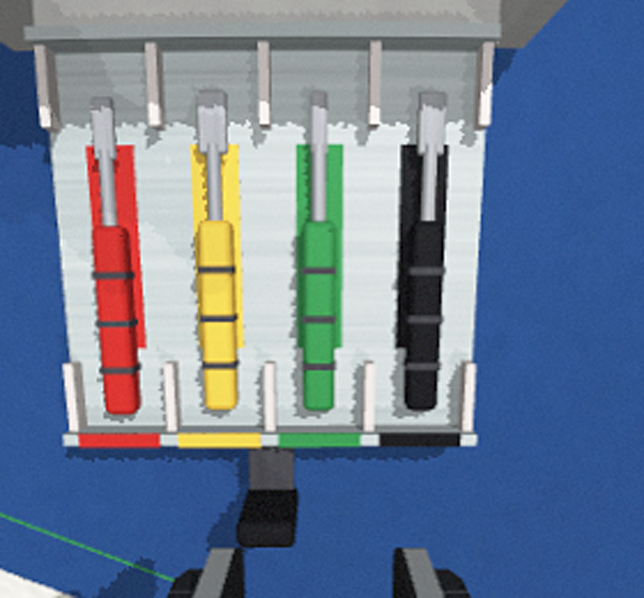

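View pics/g4t.png

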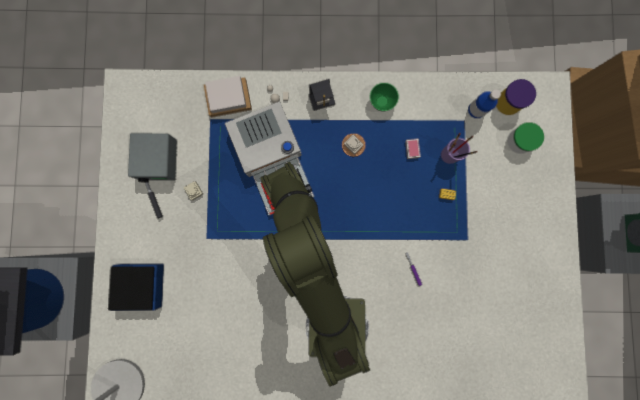

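All four instruments lie flat in their lanes, blades towards the cabinet. In the top view the model is still on the pad at (354,145). Next I regrip the tab and push the tray home.

Request:
apply_moves([
  [0.5,-1.05,0,-1.6,0],
  [0.5,-1.05,0,-1.5,0],
  [0.5,0,2,0,0],
  [0.5,0,2,0,0],
  [0.5,0,2,0,0],
  [0.5,0,2,0,0],
  [0.5,0,0,0,0],
  [0.5,0,0,0,0],
  [0.5,0,0,0,0],
])

```text
clock: 50.48
tool_pos: [0.4198, 0.1605, 0.0967]
eef_rot: [-0.589, 0.391, -0.391, 0.589]
contact_force: [-0.3, 0.6, -0.2]
grip_width: 0.499
```

```bash
python3 shot.py wrist h1; python3 -c "
from h import *
go(.419,.1615,.050,23.0)"
```

```text
t50.53 pos [0.42   0.1605 0.0971] yaw 22.78 F [-0.8 -0.1 -0.5] g 0.504 j [-0.45  0.73 -0.04  2.2   0.11  0.21 -1.76]
shift cm (current axes) [-0.13  4.71 -0.06] dist cm 4.7
roll rad -0.004  shift cm after roll [-0.13  4.71 -0.05]
```

View pics/h1.png

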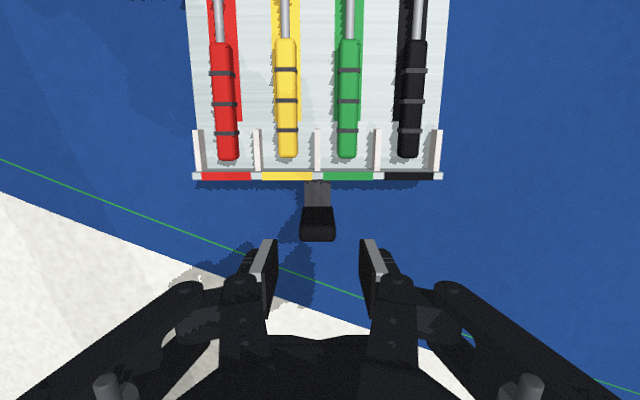

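Tab at (318,223), centred between the fingers.

Request:
apply_moves([
  [0.5,0,1.5,0,0],
  [0.5,0,1.5,0,0],
  [0.5,0,1.2,0,0],
  [0.5,0,0.5,0,0],
  [0.5,0,0,0,0],
  [0,0,0,0,0],
  [0,0,0,0,0],
  [0,0,0,0,0],
  [0,0,0,0,0],
  [0,0,0,0,0],
  [0,0,0,0,0],
], newtons=60)

```text
clock: 51.45
tool_pos: [0.4197, 0.1611, 0.0504]
eef_rot: [-0.588, 0.391, -0.391, 0.59]
contact_force: [-0.9, 2.2, 6.9]
grip_width: 0.261
```

```bash
python3 -c "
from h import *
go(.5705,.2243,.050,23.0)"
```

```text
t51.45 pos [0.4197 0.1611 0.0504] yaw 22.83 F [-0.9  2.2  6.9] g 0.261 j [-0.46  0.83 -0.02  2.22  0.12  0.09 -1.76]
shift cm (current axes) [ 0.03  0.07 16.35] dist cm 16.4
roll rad -0.003  shift cm after roll [ 0.08  0.04 16.35]
```

Request:
apply_moves([
  [0,0,0,0.3,0],
  [0,0,0,0.6,0],
  [0,0,0,0.9,0],
  [0,0,0,1.2,0],
  [0,0,0,1.2,0],
  [0,0,0,1.2,0],
  [0,0,0,1.2,0],
  [0,0,0,1.2,0],
  [0,0,0,1.2,0],
  [0,0,0,1.2,0],
  [0,0,0,1.0,0],
  [0,0,0,0.8,0],
])

```text
clock: 52.45
tool_pos: [0.53, 0.2076, 0.0505]
eef_rot: [-0.589, 0.391, -0.391, 0.589]
contact_force: [-2.9, 1.1, 5.8]
grip_width: 0.262
```

Request:
apply_moves([
  [0,0,0,0.8,0],
  [0,0,0,0.8,0],
  [0,0,0,0.8,0],
  [0,0,0,0.6,0],
  [0,0,0,0.5,0],
  [0,0,0,0.4,0],
  [0,0,0,0.2,0],
  [0,0,0,0,0],
  [0,0,0,0,0],
  [0,0,0,0,0],
])

```text
clock: 53.28
tool_pos: [0.5682, 0.2237, 0.0505]
eef_rot: [-0.588, 0.391, -0.391, 0.59]
contact_force: [-1.4, 1.1, 5.5]
grip_width: 0.255
```

```bash
python3 shot.py wrist i1; python3 -c "
from h import *
go(.5705,.2243,.050,23.0)"
```

```text
t53.33 pos [0.5682 0.2236 0.0505] yaw 22.81 F [-1.4  1.7  4.2] g 0.260 j [-0.41  0.92 -0.07  1.74  0.11  0.49 -1.72]
shift cm (current axes) [0.03 0.05 0.24] dist cm 0.2
roll rad -0.003  shift cm after roll [0.03 0.05 0.24]
```

View pics/i1.png

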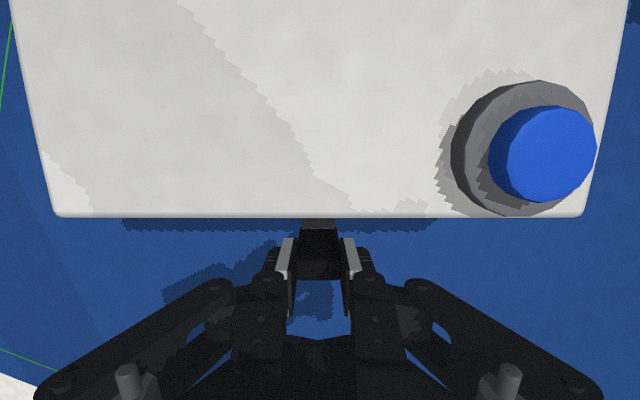

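Request:
apply_moves([
  [0,0,0,0.2,0],
  [0,0,0,0.2,0],
  [0,0,0,0.1,0],
  [0,0,0,0.1,0],
  [0,0,0,0,0],
  [0,0,0,0,0],
])

```text
clock: 53.83
tool_pos: [0.5717, 0.2251, 0.0504]
eef_rot: [0.59, -0.392, 0.391, -0.588]
contact_force: [-4.3, 0.2, 10.0]
grip_width: 0.265
```

```bash
python3 -c "
from h import *
go(.5705,.2243,.050,23.0)"
```

```text
t53.83 pos [0.5717 0.2251 0.0504] yaw 22.81 F [-4.3  0.2 10. ] g 0.265 j [-0.41  0.92 -0.07  1.72  0.11  0.51 -1.72]
shift cm (current axes) [ 0.03  0.04 -0.14] dist cm 0.2
roll rad -0.003  shift cm after roll [ 0.03  0.04 -0.14]
```

Request:
apply_moves([
  [0,0,0,0.2,0],
  [0,0,0,0.2,0],
  [0,0,0,0,0],
  [0,0,0,0,0],
])

```text
clock: 54.17
tool_pos: [0.5717, 0.2251, 0.0504]
eef_rot: [0.592, -0.393, 0.389, -0.586]
contact_force: [-12.2, -2.6, 17.2]
grip_width: 0.26
```

```bash
python3 -c "
from h import *
go(.5705,.2243,.050,23.0)"
```

```text
t54.17 pos [0.5717 0.2251 0.0504] yaw 22.81 F [-12.2  -2.6  17.2] g 0.260 j [-0.41  0.92 -0.07  1.71  0.11  0.52 -1.72]
shift cm (current axes) [ 0.03  0.04 -0.14] dist cm 0.1
roll rad -0.003  shift cm after roll [ 0.03  0.04 -0.14]
```

Position holds and the force builds up, so the tray is home. Releasing and lifting.

Request:
apply_moves([
  [0,0,0,-0.4,0],
  [0.5,0,0,0,0],
  [0.5,0,0,0,0],
  [0.5,0,0,0,0],
  [0.5,0,-1,0,0],
  [0.5,0,-2,0,0],
  [0.5,0,-3,0,0],
  [0.5,0,-3,0,0],
  [0.5,0,-3,-2,0],
  [0.5,0,-2,-2,0],
  [0.5,0,0,0,0],
  [0.5,0,0,0,0],
])

```text
clock: 55.17
tool_pos: [0.537, 0.2094, 0.1911]
eef_rot: [-0.588, 0.391, -0.392, 0.59]
contact_force: [0.2, 0.5, 0.8]
grip_width: 0.501
```

Request:
apply_moves([
  [0,0,0,0,0],
  [0,0,0,0,0],
  [0,0,0,0,0],
])

```text
clock: 55.42
tool_pos: [0.5365, 0.2096, 0.1881]
eef_rot: [0.589, -0.392, 0.391, -0.589]
contact_force: [-0.2, 0.5, -0.6]
grip_width: 0.083
```

```bash
python3 shot.py wrist j1; python3 -c "
from h import *
go(.65,.182,.15,22.8)"
```

```text
t55.47 pos [0.5365 0.2096 0.1882] yaw 22.80 F [ 0.2 -0.7  0.6] g 0.010 j [-0.4   0.68 -0.09  1.76  0.08  0.71 -1.71]
shift cm (current axes) [6.94 3.8  9.4 ] dist cm 12.3
roll rad -0.000  shift cm after roll [6.94 3.82 9.4 ]
```

View pics/j1.png

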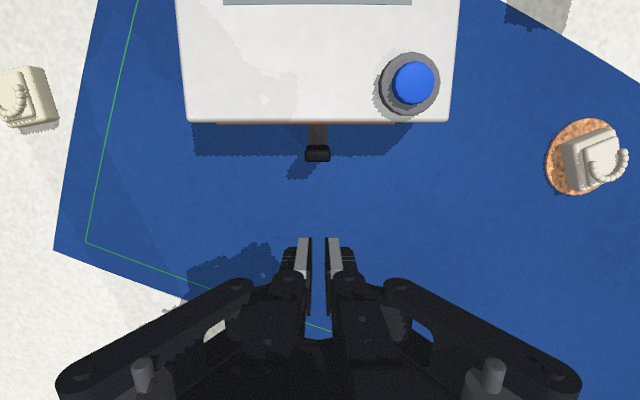

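```bash
python3 - <<'E'
from h import *; import pickle
A=np.zeros((3,3));b=np.zeros(3);L=[]
for f,box in [('j1',(370,40,450,125)),('b2',(400,90,515,195)),('b1',(350,30,430,110)),('i1',(440,80,610,220)),('top0',(278,138,296,158)),('g4t',(278,138,296,158))]:
    c,W=pickle.load(open(f+'.pkl','rb')); h=cv2.cvtColor(c['color'],cv2.COLOR_BGR2HSV)
    m=cv2.inRange(h,(105,150,150),(122,255,255)); x0,y0,x1,y1=box; q=np.zeros_like(m);q[y0:y1,x0:x1]=m[y0:y1,x0:x1]
    n,l,s,ce=cv2.connectedComponentsWithStats(q); i=1+s[1:,4].argmax(); k=cv2.minEnclosingCircle(np.argwhere(l==i)[:,::-1].astype(np.float32)); px=ce[i]
    print(f,px.round(1),k[1],s[i,4],[onplane(c,[px],W,z)[0,:2].round(4).tolist() for z in (.09,.1,.11)])
    o,d=ray(c,[px],W); d=d[0]/np.linalg.norm(d); P=np.eye(3)-np.outer(d,d); A+=P;b+=P@o; L.append((o,P))
x=np.linalg.solve(A,b); print(x,[np.linalg.norm(P@(x-o)).round(4) for o,P in L])
E
```

```text
j1 [414.3  82.1] 21.05936050415039 1267 [[0.6545, 0.1766], [0.6523, 0.179], [0.6502, 0.1814]]
b2 [465.4 145.5] 31.38484001159668 2719 [[0.6529, 0.172], [0.6518, 0.1769], [0.6506, 0.1819]]
b1 [393.9  65. ] 20.24855613708496 1213 [[0.6549, 0.178], [0.6525, 0.1796], [0.6501, 0.1812]]
i1 [551.2 154.6] 50.35613250732422 6442 [[0.6547, 0.1665], [0.6527, 0.1745], [0.6506, 0.1825]]
top0 [288. 144.] 9.999999747378752e-05 1 [[0.6604, 0.1795], [0.658, 0.1786], [0.6556, 0.1778]]
g4t [287.1 145.5] 2.795184850692749 27 [[0.655, 0.1826], [0.6526, 0.1817], [0.6502, 0.1809]]
[0.65191522 0.18003906 0.10661599] [np.float64(0.0011), np.float64(0.0009), np.float64(0.0011), np.float64(0.0007), np.float64(0.0048), np.float64(0.0014)]
```

```bash
python3 -c "
from h import *
go(.651,.181,.125,22.8)"
```

```text
t55.47 pos [0.5365 0.2096 0.1882] yaw 22.80 F [ 0.2 -0.7  0.6] g 0.010 j [-0.4   0.68 -0.09  1.76  0.08  0.71 -1.71]
shift cm (current axes) [7.07 6.3  9.46] dist cm 13.4
roll rad -0.000  shift cm after roll [7.07 6.32 9.45]
```

Request:
apply_moves([
  [0,1.75,0,2.4,0],
  [0,1.8,0,2.4,0],
  [0,1.8,0,2.4,0],
  [0,1.75,0,2.25,0],
  [0,0,1.5,0,0],
  [0,0,2,0,0],
  [0,0,2,0,0],
  [0,0,0.6,0,0],
  [0,0,0,0,0],
  [0,0,0,0,0],
  [0,0,0,0,0],
])

```text
clock: 56.38
tool_pos: [0.652, 0.1811, 0.1294]
eef_rot: [-0.588, 0.391, -0.392, 0.59]
contact_force: [0.3, 0.2, -0.2]
grip_width: 0.004
```

```bash
python3 shot.py wrist k1; python3 -c "
from h import *
go(.651,.181,.109,22.8)"
```

```text
t56.43 pos [0.6521 0.181  0.1297] yaw 22.79 F [ 0.4  0.4 -0.3] g 0.002 j [-0.29  0.87 -0.09  1.49  0.1   0.78 -1.59]
shift cm (current axes) [-0.04  2.07 -0.1 ] dist cm 2.1
roll rad -0.000  shift cm after roll [-0.04  2.07 -0.1 ]
```

View pics/k1.png

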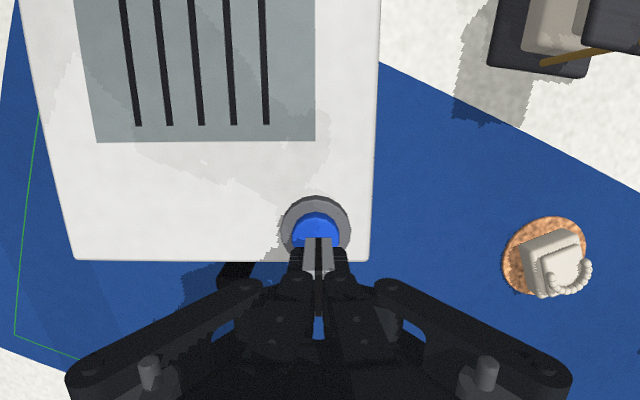

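Request:
apply_moves([
  [0,0,1.0,0,0],
  [0,0,0.7,0,0],
  [0,0,0.3,0,0],
  [0,0,0,0,0],
  [0,0,0,0,0],
])

```text
clock: 56.85
tool_pos: [0.6506, 0.1805, 0.1081]
eef_rot: [0.589, -0.392, 0.391, -0.589]
contact_force: [-1.6, -0.5, 2.3]
grip_width: 0.001
```

Request:
apply_moves([
  [0,0,0.2,0,0],
  [0,0,0.2,0,0],
  [0,0,0,0,0],
  [0,0,0,0,0],
])

```text
clock: 57.18
tool_pos: [0.651, 0.1806, 0.1045]
eef_rot: [0.589, -0.391, 0.391, -0.589]
contact_force: [-2.4, -0.2, 4.8]
grip_width: 0.003
```

Request:
apply_moves([
  [0,0,0.2,0,0],
  [0,0,0.2,0,0],
  [0,0,0,0,0],
  [0,0,0,0,0],
])

```text
clock: 57.52
tool_pos: [0.6511, 0.1807, 0.1029]
eef_rot: [-0.589, 0.391, -0.392, 0.589]
contact_force: [-6.9, -2.6, 19.6]
grip_width: 0.001
```

Request:
apply_moves([
  [0,0,0.2,0,0],
  [0,0,0,0,0],
  [0,0,0,0,0],
])

```text
clock: 57.77
tool_pos: [0.6512, 0.1807, 0.1027]
eef_rot: [-0.589, 0.391, -0.392, 0.589]
contact_force: [-10.5, -2.7, 29.4]
grip_width: 0.001
```

The button is bottomed: 29 N, no further travel. Retreating for the final checks.

Request:
apply_moves([
  [0,0,-0.8,0,0],
  [0,0,-1,0,0],
  [0,0,-2,0,0],
  [0,0,-3,0,0],
  [0,0,-3,0,0],
  [0,0,-1,-2,0],
  [0,0,0,-3,0],
  [0,0,0,-3,0],
  [0,0,0,-3,0],
  [0,0,0,-2,0],
  [0,0,0,0,0],
  [0,0,0,0,0],
])

```text
clock: 58.77
tool_pos: [0.5312, 0.13, 0.2065]
eef_rot: [-0.589, 0.391, -0.392, 0.589]
contact_force: [0.4, 0.5, -0.2]
grip_width: -0.002
```

Request:
apply_moves([
  [0,0,0,0,0],
  [0,0,0,0,0],
])

```text
clock: 58.93
tool_pos: [0.5327, 0.1311, 0.2063]
eef_rot: [-0.588, 0.391, -0.392, 0.59]
contact_force: [-0.1, 0.6, 0.0]
grip_width: -0.002
```

```bash
python3 shot.py wrist z1; python3 shot.py top z1t; python3 shot.py side z1s; python3 - <<'E'
from h import *
i=cv2.imread('pics/z1t.png'); cv2.imwrite('pics/z1tc.png',cv2.resize(i[90:240,180:480],None,fx=2.6,fy=2.6,interpolation=cv2.INTER_CUBIC))
go(.5,0,.2)
E
```

```text
t59.08 pos [0.532  0.1308 0.2061] yaw 22.81 F [ 0.1 -0.3  0.1] g -0.002 j [-0.26  0.62 -0.1   1.83  0.09  0.7  -1.59]
shift cm (current axes) [10.81  0.6  -8.02] dist cm 13.5
```

View pics/z1.png

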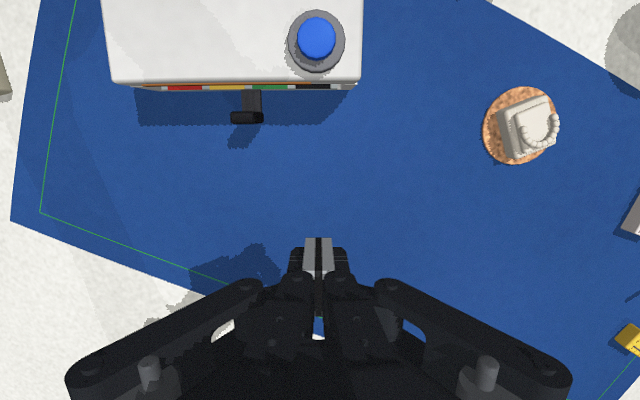

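View pics/z1tc.png

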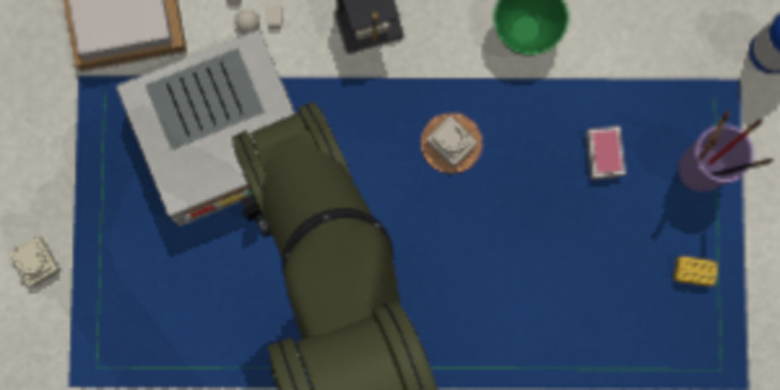

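View pics/z1s.png

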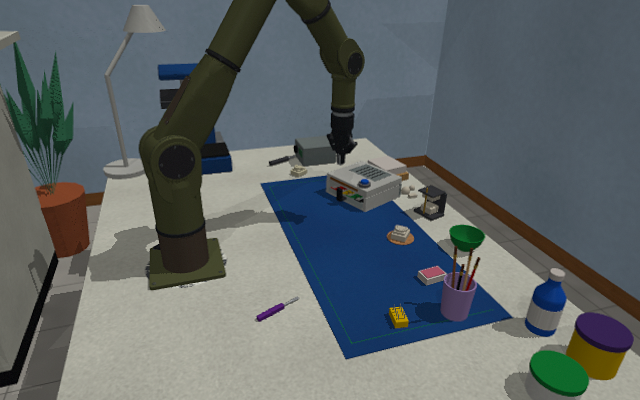

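```bash
python3 - <<'E'
from h import *; import pickle
c,W=pickle.load(open('z1.pkl','rb'))
print('tab',onplane(c,[(247,117)],W,.066).round(4))
h=cv2.cvtColor(c['color'],cv2.COLOR_BGR2HSV)
m=cv2.inRange(h,(5,60,60),(20,200,255)); m[:,:470]=0;m[180:]=0;m[:,575:]=0
p=np.argwhere(m>0)[:,::-1];P=onplane(c,p,W,.006);print('pad',cv2.minEnclosingCircle((P[:,:2]*1000).astype(np.float32)))
cv2.imwrite('pics/z1c.png',cv2.resize(c['color'][75:175,470:570],None,fx=6,fy=6,interpolation=cv2.INTER_CUBIC))
E
```

```text
tab [[0.5718 0.2182 0.066 ]]
pad ((680.5753173828125, -62.229461669921875), 44.86350631713867)
```

View pics/z1c.png

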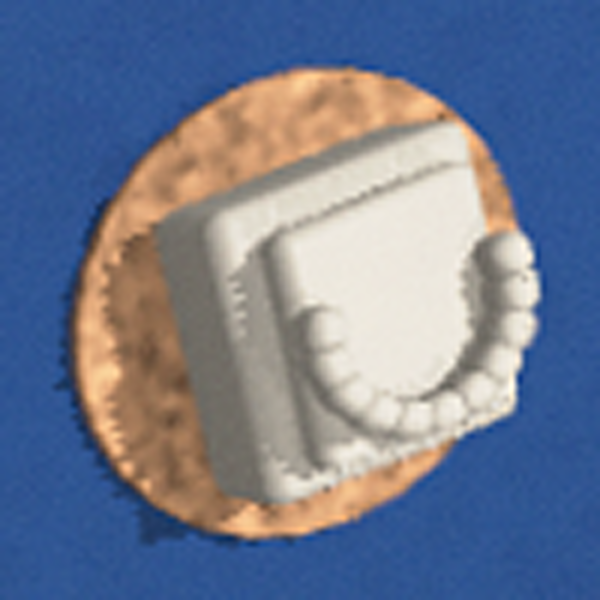

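```bash
python3 - <<'E'
from h import *; import pickle
c,W=pickle.load(open('z1.pkl','rb'))
q=(np.array([(210,218),(468,123),(517,408),(262,502)],float)+.5)/6-.5+[470,75]
P=onplane(c,q,W,.028);print(P.round(4),P.mean(0).round(4),[np.linalg.norm(P[i]-P[i-1]).round(3) for i in range(4)])
print(job_done())
E
```

```text
[[ 0.6824 -0.0245  0.028 ]
 [ 0.716  -0.0597  0.028 ]
 [ 0.6775 -0.0973  0.028 ]
 [ 0.6427 -0.0613  0.028 ]] [ 0.6797 -0.0607  0.028 ] [np.float64(0.054), np.float64(0.049), np.float64(0.054), np.float64(0.05)]
the job is handed in; nothing more can be done
None
```

The job is handed in after about 59 s of the 210 s allowed; the hand-in gives no verdict.

**What I did:** I set the white plaster model upright on the cork pad, then pulled the tray out to its stop by the black tab. All four instruments were there: yellow, red, black and green. I laid each one flat in the lane of its colour, blade towards the cabinet. Then I slid the tray home until it stopped and pressed the blue button until it stopped.

**Last checks:**
- **Model:** its centre is about 2 mm from the pad centre.
- **Instruments:** the wrist picture before closing showed all four inside their lanes, handles at the front. They can't be seen now the tray is shut. Red lay about 2 mm further forward than the others.
- **Tray:** the tab stopped moving while the push force rose to about 12 N. My last picture measurement of the tab, from a rough pixel reading, came out 4 to 5 mm to one side of its starting position, though level along the tray's travel. I trusted the firm stop and didn't measure it again.
- **Button:** it went down about 6 mm until it stopped at about 29 N.
- **Other things:** the wax box, bur block, brush cup and second model look unmoved in the last top picture. I saw no knocked pieces and no loss of grip.

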